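Load the drying chamber and lock its vent coupler

TASK

Put every lidded sample tin on the bench upright into the open drawer of the drying chamber and push the drawer fully shut. Then set the vent coupler mouth-down over the adapter on top of the chamber, press it fully home on its rubber seal while its two cam arms are still raised, and finally swing both cam arms down together, not one after the other, until they hang straight down and the coupler is locked. Do not tip or shove the bottle, weight or beaker that stand about.

Things in the scene. Friction and masses are not known exactly. Their poses are not given: they have to be found in the camera images.
- tin1: a squat lidded aluminium sample tin, a plain closed cylinder 40 mm in diameter and 34 mm high, 80 g; origin at the centre of its underside, z up. Two to four such tins stand on the bench (absent ones give no reading)
- tin2: a squat lidded aluminium sample tin, a plain closed cylinder 40 mm in diameter and 34 mm high, 80 g; origin at the centre of its underside, z up. Two to four such tins stand on the bench (absent ones give no reading)
- tin3: a squat lidded aluminium sample tin, a plain closed cylinder 40 mm in diameter and 34 mm high, 80 g; origin at the centre of its underside, z up. Two to four such tins stand on the bench (absent ones give no reading)
- tin4: a squat lidded aluminium sample tin, a plain closed cylinder 40 mm in diameter and 34 mm high, 80 g; origin at the centre of its underside, z up. Two to four such tins stand on the bench (absent ones give no reading)
- chamber: the drying chamber, a low white cabinet on the bench, 220 mm deep (x), 270 mm wide (y), 90 mm high, fixed, its drawer facing the robot (-x); origin under its centre
- chamber_drawer0 (a joint): how far the chamber's one drawer is pulled out (m): 0 shut, at most 0.150; starts 0.12 to 0.145 open, slides easily (about 1 N of friction), stays where it is left. Steel, inside 228 mm wide and 175 mm long; its side walls reach 46 mm and its grey front panel 55 mm above its floor
- drawer_row (a point): point on the drawer's inner floor, 22 mm above the bench, midway across, 60 mm behind the inside of its front wall; moves with the drawer. x points into the chamber (the way the drawer shuts), y left across the drawer, z up. Open, the floor is uncovered from 60 mm before to at least 53 mm behind this point; four tins fit side by side along y at 54 mm spacing
- chamber_drawer0_handle (a point): middle of the drawer's bar handle, a steel bar 120 mm long along y, round, its axis 35 mm out from the grey front panel and 52 mm above the bench; x points into the chamber; push it (or the panel) along +x to shut the drawer
- seat (a point): on the axis of the upright aluminium adapter on the chamber's top, at the height where the coupler's mouth rim stands when fully home: 125 mm above the bench, 35 mm above the chamber's top. The adapter's grooved spigot is 29 mm in diameter here and narrows to 14 mm at its tip, 32 mm above. z up, x and y as the chamber's
- seal (a joint): how far the black rubber seal ring (41 mm diameter) round the adapter's foot is squeezed down (m): 0 proud, 0.004 fully down. Proud, it holds the coupler 4 mm above home; the coupler's weight does not move it, a push of about 12 N (give 15 to 20 N) does, and it then stays down
- coupler: vent coupler, loose, 350 g, standing mouth-down: an aluminium cup 43 mm in diameter, 45 mm high, open below (36 mm bore, 39 mm deep), with a ribbed brass vent 24 mm in diameter on top, from 45 to 78 mm. Origin at the centre of its mouth rim (underside), z up. Its two steel cam arms lie on its +y and -y sides; grip it by the vent, best with the fingers on its +x and -x sides
- cam_left (a joint): angle of the cam arm on the coupler's +y side (rad): 0 raised (outward and 30 degrees above level; starts at 0 to 0.3), 0.52 level, 2.09 hanging straight down (its stop, locked). Stays where it is left; takes about 0.05 N m to swing. Open fingers on either side of the coupler, lowered together, carry both arms down; closing them then brings both to the stop
- cam_right (a joint): the same for the cam arm on the coupler's -y side: 0 raised, 2.09 hanging straight down (locked)
- cam_left_tip (a point): outer end of the +y cam arm, 50 mm from its pivot, which lies 26 mm from the coupler's axis and 32 mm above its mouth rim. The arm is 12 mm wide, 7 mm thick, with a thin pull ring at its end. Hanging down, the two arms measure 59 mm over their outer faces
- cam_right_tip (a point): outer end of the cam arm on the coupler's -y side, 50 mm from its pivot
- reagent_bottle: bystander: amber glass bottle with a black cap, 40 mm in diameter, 85 mm high; origin under its centre
- weight: bystander: brass calibration weight with a knob, 38 mm in diameter, 64 mm high; origin under its centre
- beaker: bystander: clear empty beaker, 66 mm in diameter, 70 mm high; origin under its centre
Things that resemble listed ones, but are neither listed nor needed, are in the scene too. What is shaped like the tin4 but blue or yellow is not meant.

How it is judged (in metres and radians):
On the way, in this order (a step that is already met when the one before it is completed fails the run):
1. every sample tin stands in the drawer (x of tin1 in the frame of drawer_row between -0.05 and 0.1 m and y of tin1 in the frame of drawer_row between -0.105 and 0.105 m and z of tin1 in the frame of drawer_row between -0.006 and 0.01 m and angle between each of tin1, tin2, tin3, tin4's own z axis and vertical below 0.25 rad and x of tin2 in the frame of drawer_row between -0.05 and 0.1 m and y of tin2 in the frame of drawer_row between -0.105 and 0.105 m and z of tin2 in the frame of drawer_row between -0.006 and 0.01 m and x of tin3 in the frame of drawer_row between -0.05 and 0.1 m and y of tin3 in the frame of drawer_row between -0.105 and 0.105 m and z of tin3 in the frame of drawer_row between -0.006 and 0.01 m and x of tin4 in the frame of drawer_row between -0.05 and 0.1 m and y of tin4 in the frame of drawer_row between -0.105 and 0.105 m and z of tin4 in the frame of drawer_row between -0.006 and 0.01 m), for 0.2 s.
2. the drawer is shut with the tins in it (all of step 1 and value of joint chamber_drawer0 below 0.006 m), for 0.2 s.
3. the coupler is pressed fully home on the adapter, its arms still raised (value of joint seal above 0.003 m and horizontal distance between coupler and seat below 0.006 m and angle between coupler's own z axis and vertical below 0.07 rad and z of coupler in the frame of seat between -0.003 and 0.003 m and value of joint each of cam_left, cam_right below 0.7 rad), for 0.2 s.
4. both cam arms hang down, coupler home (value of joint seal above 0.003 m and horizontal distance between coupler and seat below 0.006 m and angle between coupler's own z axis and vertical below 0.07 rad and z of coupler in the frame of seat between -0.003 and 0.003 m and value of joint each of cam_left, cam_right above 1.9 rad), for 0.2 s.
At the end, for the whole second after the job is handed in: Every tin present stands upright (within 0.25 rad) on the drawer's floor; the drawer is shut to 6 mm; the coupler sits on the adapter, upright, its rim within 3 mm of home in height and 6 mm sideways, seal squeezed at least 3 mm; both cam arms are past 1.9 rad of 2.09; all at rest (all of step 2 and all of step 4 and linear speed of each of tin1, tin2, tin3, tin4, coupler below 0.03 m/s); the robot touches nothing.
It fails at once if one cam arm is swung down past 1.3 rad while the other is still raised (below 0.5 rad) ((value of joint cam_left above 1.3 rad and value of joint cam_right below 0.5 rad) or (value of joint cam_right above 1.3 rad and value of joint cam_left below 0.5 rad)).
It fails at once if the bottle, weight or beaker is shoved more than 5 cm or tipped (distance of any of reagent_bottle, weight, beaker from where it was at the start of the episode above 0.05 m or angle between any of reagent_bottle, weight, beaker's own z axis and vertical above 0.6 rad).
Of tin1, tin2, tin3, tin4 only 2 to 4 are there at a start; the rules pass over those that are not, and their reading is None.
At some moment in a run one of tin1, tin2, tin3, tin4 may be knocked a few centimetres aside while the robot is not near it.
Once in a run the grip may slacken for a moment while it holds something.
It also fails if it takes over 210 s, if anything falls off the work surface, if the arm or the gripper's body presses on something with over 40 N, if the wrist force passes 120 N, or if a joint passes its speed limit or range.

ROBOT

A 6-joint arm with a two-finger parallel gripper is mounted at the origin on the work surface. World frame = base frame: x ahead of the robot, y to its left, z up, the work surface at z = 0. Lengths are in mm, angles in rad, forces in N, time in s.
With the tool pointing down it reaches from about 275 to 1000 mm from the base axis. Payload 8.4 kg.
Tool frame: the origin (TCP) lies on the mounting face of the last link; the fingertips stand 173 mm ahead of it and the grasp point (between the pads) lies 155 mm ahead of it; z points along the fingers, y is the line along which they close (so a half turn about z gives the same grasp; the last joint's range is limited). The gripper opens to 85 mm and grips with 20 to 120 N. Pads are 22 mm wide; open, the fingers measure 114 mm over their backs; the gripper's body (76 mm by 85 mm) begins 54 mm behind the grasp point. The pads swing forward as they close: fully open they stand 13 mm farther back than shut.
Start: joints at [-1.131, 0.353, 1.633, -0, 1.155, -0.002], TCP at [267.229, -564.994, 404.681] pointing down, gripper open.
Joint ranges: [-2.63, 2.63], [-0.92, 2.1], [0.06, 2.66], [-1.3, 4.44], [0, 2.69], [-3.02, 3.02]. Speed limits (rad/s): [2.22, 2.22, 2.79, 3.14, 3.14, 3.14].

INTERFACE

Orientations are given as a rotation vector (axis times angle).
In Python, from station import arm, optics, job gives the robot as it stands.
- The arm moves only by the tool step_arm, never from a script. Its argument "increments" is a list of rows, each an object of numbers: "rx", "ry", "rz": the turn, a rotation vector about the world's x, y, z in degrees; "tx", "ty", "tz": the shift along the world's x, y, z in mm; "jaw": the closure in counts, from 0 (fully open) to 255 (shut). In form: [{"rx": .., "ry": .., "rz": .., "tx": .., "ty": .., "tz": .., "jaw": ..}, ...]. A call has 1 to 10 rows; each row is the pose to reach, as a shift and turn from the pose commanded when the call began; what a row does not reach only later rows make up. A row lasts 1/8 s, in which the tool goes at most 62.5 mm and 10.7 degrees, less where a joint would pass 70% of its speed; a pose out of reach is approached as far as the arm can. A call with a gripper value outside its range is refused whole. The fingers move at their own pace and stop on an object; "force" is the grip in N (left out, the last holds). Time passes only in rows, so rows that repeat a pose let the fingers close. It gives the time, the measured TCP pose, the force, the opening and the grip force at its end, in the units of the state.
- arm.read_state(): the state, without advancing time (a new reading comes with each control period).
- optics.camera(name): name is "scene" or "top" or "wrist"; returns a dict with "pixels" (420x560x3 uint8, red, green, blue), "z_map" (420x560 float32, mm along the optical axis (not along the pixel's ray), 0 where there is no reading), "camera_matrix" (3x3 intrinsics, pixels), "cam_to_world" (4x4, takes a point from camera to world coordinates). Camera axes: x right, y up, looking along -z (the intrinsics and any distortion apply to the point x, -y, -z); pixel columns grow to the right and rows downward; lengths in mm; the calibration is good to about 2 mm. A picture is of the moment at which its call begins.
- job.finish_job(): hands the job in; it is judged then, once.
The state is a dict: "clock": time; "q": joint angles; "qd": joint speeds; "tau": joint torques, N m; "eef_pos": TCP position; "ee_rot": TCP orientation; "ft_force": force on the tool from outside, world axes, zero at the start; "wrist_torque": the same for the moment, N m; "grip_width": finger opening in mm; "grip_force": force on a finger pad.
Only numpy, scipy, OpenCV 4.12 (cv2) and the standard library are available. Lean on these libraries where they do the work, as an engineer would, in place of code of your own. Each camera call takes 0.05 s, during which the arm holds its last target. There are 200 camera calls.

## Working session

There is one attempt and no reset: what is moved stays moved. The work goes in short steps, Python scripts to look and compute and a tool call to move; the robot and the scene stay as the last step left them, time stands still between calls to the robot, and variables do not carry over. Pictures are saved under pics/ and viewed, at most 17 in all, crops included, and the job is handed in when it is done.

Besides the shell and the picture viewer there is one more tool, called by a JSON object that holds its "api" and its "payload". step_arm: Moves the arm, as the interface text tells. Its arguments: {"type":"object","properties":{"increments":{"type":"array"},"force":{"type":"number"}},"required":["increments"]}

```bash
mkdir -p pics; ls
cat > h.py <<'E'
import numpy as np, cv2
from station import arm, optics, job
def grab(n):
    c=optics.camera(n); c={k:(np.array(v) if not isinstance(v,str) else v) for k,v in c.items()}
    np.savez(f'{n}.npz',**c); return c
def load(n): return np.load(f'{n}.npz')
def save(c,f): cv2.imwrite(f'pics/{f}.png',cv2.cvtColor(c['pixels'],cv2.COLOR_RGB2BGR))
def ray(c,u,v):
    K=c['camera_matrix'];T=c['cam_to_world']
    d=T[:3,:3]@np.array([(u-K[0,2])/K[0,0],-(v-K[1,2])/K[1,1],-1.]); return T[:3,3],d
def onplane(c,u,v,z):
    o,d=ray(c,u,v); return o+d*(z-o[2])/d[2]
def pts(c):
    K=c['camera_matrix'];T=c['cam_to_world'];Z=c['z_map']
    v,u=np.mgrid[:Z.shape[0],:Z.shape[1]]
    p=np.stack([(u-K[0,2])/K[0,0]*Z,-(v-K[1,2])/K[1,1]*Z,-Z],-1)@T[:3,:3].T+T[:3,3]
    p[Z<=0]=np.nan; return p
E
python3 - <<'E'
from h import *
for n in('scene','top'):
    c=grab(n);save(c,n);print(n,c.keys(),c['camera_matrix'],c['cam_to_world'])
print(arm.read_state())
E
```

```text
pics
scene dict_keys(['pixels', 'z_map', 'camera_matrix', 'cam_to_world']) [[395.53747324   0.         283.49512508]
 [  0.         395.53747324 215.09533298]
 [  0.           0.           1.        ]] [[ 2.08436369e-01 -6.64491482e-01  7.17638732e-01  1.22731313e+03]
 [ 9.77995982e-01  1.34977090e-01 -1.59075591e-01 -1.82484612e+02]
 [ 8.83958761e-03  7.35004935e-01  6.78004135e-01  7.25203661e+02]
 [ 0.00000000e+00  0.00000000e+00  0.00000000e+00  1.00000000e+00]]
top dict_keys(['pixels', 'z_map', 'camera_matrix', 'cam_to_world']) [[511.72805989   0.         270.2738439 ]
 [  0.         511.72805989 198.5662531 ]
 [  0.           0.           1.        ]] [[-1.63000415e-02  9.84006213e-01 -1.77386811e-01  2.79239844e+02]
 [-9.99693849e-01 -1.93416226e-02 -1.54308294e-02 -4.59198221e+01]
 [-1.86149808e-02  1.77080980e-01  9.84020228e-01  1.59984301e+03]
 [ 0.00000000e+00  0.00000000e+00  0.00000000e+00  1.00000000e+00]]
{'clock': 0.1, 'q': array([-1.13141116e+00,  3.53621654e-01,  1.63407693e+00,  2.43074602e-05,
        1.15521257e+00, -2.40663217e-03]), 'qd': array([ 0.00044165, -0.00096739, -0.00062851, -0.00115182, -0.0002748 ,
        0.00067619]), 'tau': array([ 4.56345024e-04, -6.06354332e+01, -3.42818069e+01,  3.39837982e-06,
        3.92717309e-03,  2.07154750e-05]), 'eef_pos': array([ 267.13269183, -564.79650267,  404.0025552 ]), 'ee_rot': array([-3.06399958e+00, -6.88036877e-01,  4.14658821e-04]), 'ft_force': array([ 0.28528451,  0.36997406, -0.17663872]), 'wrist_torque': array([ 0.05477442, -0.01319467, -0.03736896]), 'grip_force': 0.0, 'grip_width': 85.38763930000914}
```

View pics/scene.png

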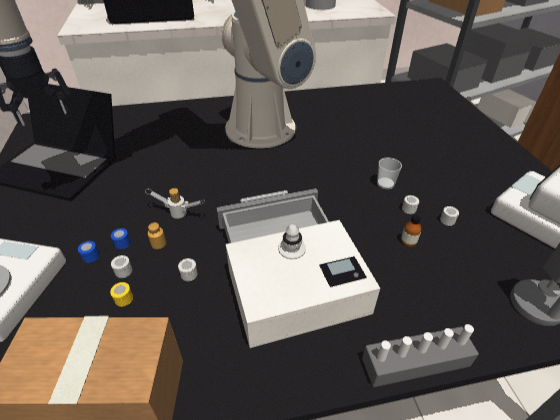

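View pics/top.png

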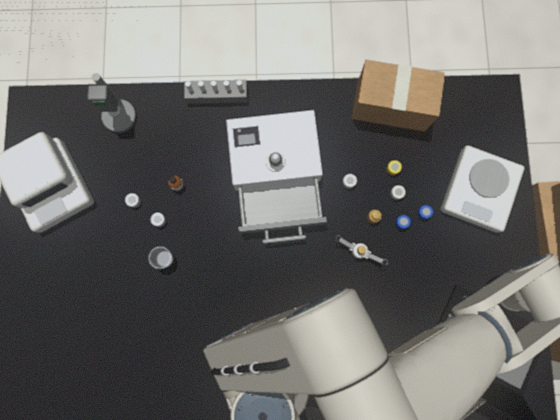

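The scene shows the chamber with its drawer open and four plain tins: top-view pixels (133,200), (158,219), (350,181) and (399,192). Lookalikes are the yellow one (395,167) and the blue ones (404,221) and (426,212). The coupler is at (361,251), and the bystanders are the weight (375,215), bottle (176,183) and beaker (161,258).

Run:
```python
from h import *
c=load('top');s=load('scene')
P=pts(c)
for n,u,v,z in [('t1',133,200,34),('t2',158,219,34),('t3',350,181,34),('t4',399,192,34),('yel',395,167,34),('b1',404,221,34),('b2',426,212,34),('weight',375,215,64),('bottle',176,183,85),('beaker',161,258,70),('coupler',361,251,78),('adapter',276,158,157)]:
    # refine: centroid of pixels at top height
    q=P[v-12:v+13,u-12:u+13]; m=np.abs(q[...,2]-z)<7
    print(n,m.sum(),np.nanmean(q[m],0).round(1) if m.any() else None, onplane(c,u,v,z).round(1))
print('chamber')
m=np.abs(P[...,2]-90)<5; m[:, :220]=0;m[:,330:]=0;m[:105]=0;m[200:]=0
xy=P[m][:,:2].astype(np.float32); print(cv2.minAreaRect(xy))
m=np.abs(P[...,2]-77)<5; m[:, :225]=0;m[:,335:]=0;m[:200]=0;m[245:]=0
print('panel',cv2.minAreaRect(P[m][:,:2].astype(np.float32)))
m=np.abs(P[...,2]-56)<8; m[:, :225]=0;m[:,335:]=0;m[:226]=0;m[250:]=0
print('handle',cv2.minAreaRect(P[m][:,:2].astype(np.float32)),m.sum())
for u,v in [(341,239),(384,263),(361,251),(346,241),(378,259)]: print(P[v,u])
im=np.hstack([cv2.resize(c['pixels'][140:280,320:440],None,fx=4,fy=4),cv2.resize(c['pixels'][160:300,115:195],None,fx=4,fy=4)])
cv2.imwrite('pics/crop.png',im[...,::-1]); print(im.shape)
```

```text
t1 123 [566.7 411.   34.6] [565.4 407.5  34. ]
t2 122 [504.3 329.8  34.7] [504.  327.7  34. ]
t3 126 [ 615.  -270.3   34.1] [ 612.3 -271.    34. ]
t4 123 [ 575.4 -417.8   34.1] [ 574.4 -421.    34. ]
yel 116 [ 655.3 -411.3   34.2] [ 654.2 -413.4   34. ]
b1 129 [ 482.9 -428.3   34.2] [ 483.5 -430.8   34. ]
b2 131 [ 512.5 -498.7   34.3] [ 510.1 -499.9   34. ]
weight 51 [ 501.1 -341.    64. ] [ 499.4 -337.4   64. ]
bottle 35 [618.3 275.2  85.2] [605.9 263.2  85. ]
beaker 87 [385.2 316.2  69.3] [381.  307.5  70. ]
coupler 52 [ 395.4 -290.6   78.1] [ 390.7 -287.8   78. ]
adapter 58 [663.1 -39.7 155.3] [658.8 -41.9 157. ]
chamber
((712.22412109375, -35.39726257324219), (208.52716064453125, 270.6252136230469), 5.352551460266113)
panel ((499.1141662597656, -58.39727783203125), (260.62164306640625, 94.31368255615234), 87.62383270263672)
handle ((445.8180236816406, -26.407485961914062), (41.395748138427734, 194.42071533203125), 5.498642444610596) 238
[ 429.26999685 -232.6557046    58.33153794]
[ 3.58175100e+02 -3.69336505e+02  2.86253627e-01]
[ 390.53668197 -287.37253993   80.87176183]
[ 424.10600768 -248.99829432   46.19299634]
[ 368.12706133 -342.5883962    46.96142502]
(560, 800, 3)
```

View pics/crop.png

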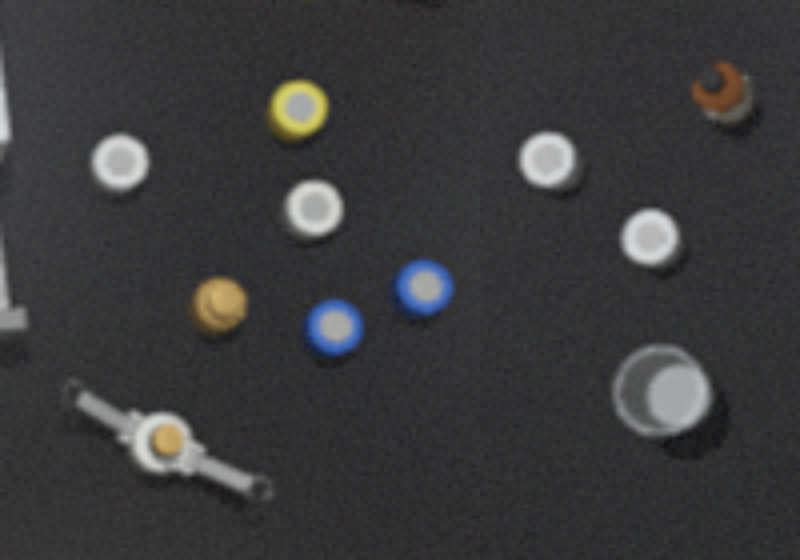

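The crop confirms four white/grey tins at crop pixels (120,162), (314,208), (548,160) and (650,237). The yellow and blue ones are excluded. The coupler's arms lie along about 59°.

Run:
```python
from h import *
c=load('top');P=pts(c)
a=np.radians(5.35);R=np.array([[np.cos(a),np.sin(a)],[-np.sin(a),np.cos(a)]]);C=np.array([712.2,-35.4])
L=P.copy();L[...,:2]=(P[...,:2]-C)@R.T
def st(name,m):
    q=L[m];print(name,m.sum(),np.percentile(q[:,0],[1,5,50,95,99]).round(1),np.percentile(q[:,1],[1,5,50,95,99]).round(1))
b=(np.abs(L[...,0])<320)&(np.abs(L[...,1])<150)
st('top',b&(np.abs(L[...,2]-90)<4)&(L[...,0]>-150)&(L[...,0]<130))
st('panel',b&(np.abs(L[...,2]-77)<4)&(L[...,0]<-140))
st('floor',b&(np.abs(L[...,2]-22)<4)&(L[...,0]<-110))
st('handle',b&(np.abs(L[...,2]-56)<6)&(L[...,0]<-225))
st('tip',b&(L[...,2]>145))
st('adapt',b&(L[...,2]>100))
# refine angle from chamber top front/right edges
m=b&(np.abs(L[...,2]-90)<4)&(L[...,0]>-150)
print(cv2.minAreaRect(L[m][:,:2].astype(np.float32)))
```

```text
top 3826 [-101.9  -94.9   -3.4   92.4  100.5] [-132.5 -122.8   -8.1  121.9  132.4]
panel 369 [-244.9 -244.1 -236.5 -225.5 -156.3] [-129.3 -118.8    4.3  118.7  128.8]
floor 1806 [-243.8 -213.3 -165.2 -116.2 -111.3] [-112.5 -103.6   -1.9  102.5  112.6]
handle 231 [-284.8 -284.1 -276.4 -244.2 -243.7] [-112.7  -70.9   -0.2   62.8  108.2]
tip 68 [-61.1 -59.3 -50.3 -38.2 -36.5] [-11.  -10.2   0.9  12.1  13. ]
adapt 241 [-84.4 -67.5 -49.7  63.2 218.6] [-90.6 -19.3   4.7 103.8 120.6]
((62.16962432861328, 0.23419189453125), (332.8177795410156, 270.16339111328125), 0.0025461053010076284)
```

{"api": "step_arm", "payload": {"increments": [{"tx": 45, "ty": 25, "tz": -10, "rz": 5, "jaw": 60}, {"tx": 90, "ty": 50, "tz": -20, "rz": 10, "jaw": 60}, {"tx": 135, "ty": 75, "tz": -30, "rz": 15, "jaw": 60}, {"tx": 180, "ty": 100, "tz": -50, "rz": 20, "jaw": 60}, {"tx": 225, "ty": 125, "tz": -80, "rz": 25, "jaw": 60}, {"tx": 270, "ty": 145, "tz": -110, "rz": 29, "jaw": 60}, {"tx": 308, "ty": 147, "tz": -130, "rz": 29, "jaw": 60}, {"tx": 308, "ty": 147, "tz": -130, "rz": 29, "jaw": 60}, {"tx": 308, "ty": 147, "tz": -130, "rz": 29, "jaw": 60}], "force": 40}}

```text
schema error: expected keys rx, ry, rz, tx, ty, tz, jaw
```

{"api": "step_arm", "payload": {"increments": [{"rx": 0, "ry": 0, "tx": 45, "ty": 25, "tz": -10, "rz": 5, "jaw": 50}, {"rx": 0, "ry": 0, "tx": 90, "ty": 50, "tz": -20, "rz": 10, "jaw": 50}, {"rx": 0, "ry": 0, "tx": 135, "ty": 75, "tz": -30, "rz": 15, "jaw": 50}, {"rx": 0, "ry": 0, "tx": 180, "ty": 100, "tz": -50, "rz": 20, "jaw": 50}, {"rx": 0, "ry": 0, "tx": 225, "ty": 125, "tz": -80, "rz": 25, "jaw": 50}, {"rx": 0, "ry": 0, "tx": 270, "ty": 145, "tz": -110, "rz": 29, "jaw": 50}, {"rx": 0, "ry": 0, "tx": 308, "ty": 147, "tz": -130, "rz": 29, "jaw": 50}, {"rx": 0, "ry": 0, "tx": 308, "ty": 147, "tz": -130, "rz": 29, "jaw": 50}, {"rx": 0, "ry": 0, "tx": 308, "ty": 147, "tz": -130, "rz": 29, "jaw": 50}], "force": 40}}

```text
clock: 1.23
eef_pos: [574.7, -418.0, 274.5]
ee_rot: [-2.794, -1.434, 0.001]
ft_force: [-0.3, 0.5, 0.1]
grip_width: 68.6
grip_force: 0.0
```

```bash
cat >> h.py <<'E'
def tins(c):
    """white discs at z~34 in a view -> world centres"""
    P=pts(c);h=cv2.cvtColor(c['pixels'],cv2.COLOR_RGB2HSV)
    m=((np.abs(P[...,2]-34)<5)&(h[...,1]<70)&(h[...,2]>70)&(P[...,0]>250)).astype(np.uint8)
    n,_,s,cc=cv2.connectedComponentsWithStats(m)
    r=[]
    for i in range(1,n):
        if s[i,4]>40:
            q=P[_==i];lo=q.min(0);hi=q.max(0);r.append([*((lo+hi)/2).round(1),*(hi-lo).round(0)[:2],s[i,4],*cc[i].round()])
    return r
E
python3 - <<'E'
from h import *
for n in('top','wrist'):
    c=grab(n);save(c,n+'1')
    for r in tins(c):print(n,[float(x) for x in r])
s=arm.read_state();print(s['clock'],s['eef_pos'],s['ee_rot'],s['grip_width'])
E
```

```text
top [615.1, -271.2, 34.1, 39.0, 38.0, 104.0, 350.0, 180.0]
top [567.2, 410.7, 34.0, 35.0, 39.0, 107.0, 132.0, 199.0]
top [504.1, 330.5, 34.0, 39.0, 39.0, 108.0, 157.0, 219.0]
wrist [609.5, -278.9, 32.7, 30.0, 23.0, 1126.0, 179.0, 10.0]
wrist [655.0, -412.3, 34.2, 24.0, 24.0, 1100.0, 367.0, 146.0]
wrist [574.7, -418.6, 32.6, 40.0, 39.0, 2377.0, 272.0, 220.0]
wrist [511.1, -500.1, 34.4, 24.0, 25.0, 586.0, 267.0, 342.0]
wrist [684.0, -620.7, 34.0, 45.0, 20.0, 630.0, 530.0, 340.0]
wrist [542.4, -560.5, 34.0, 17.0, 8.0, 166.0, 339.0, 373.0]
1.325 [ 574.31475788 -418.50470591  275.39092041] [2.79558540e+00 1.43244418e+00 2.78893723e-06] 68.35669700584548
```

View pics/wrist1.png

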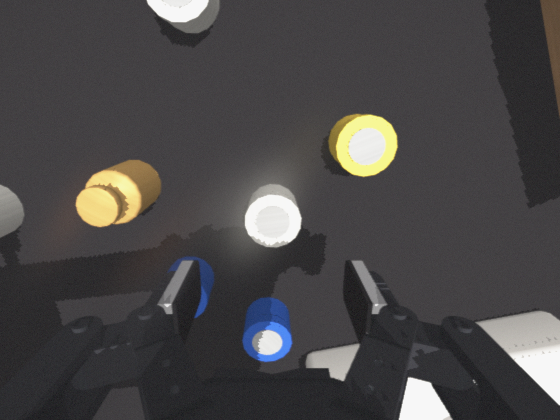

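The wrist view shows the white tin centred at (273,215) between the fingers. Yellow (363,145), blue (267,342) and the weight (120,195) are clear of the fingers.

{"api": "step_arm", "payload": {"increments": [{"rx": 0, "ry": 0, "rz": 0, "tx": 0, "ty": 0, "tz": -40, "jaw": 50}, {"rx": 0, "ry": 0, "rz": 0, "tx": 0, "ty": 0, "tz": -80, "jaw": 50}, {"rx": 0, "ry": 0, "rz": 0, "tx": 0, "ty": 0, "tz": -97, "jaw": 50}, {"rx": 0, "ry": 0, "rz": 0, "tx": 0, "ty": 0, "tz": -97, "jaw": 255}, {"rx": 0, "ry": 0, "rz": 0, "tx": 0, "ty": 0, "tz": -97, "jaw": 255}, {"rx": 0, "ry": 0, "rz": 0, "tx": 0, "ty": 0, "tz": -97, "jaw": 255}, {"rx": 0, "ry": 0, "rz": 0, "tx": 0, "ty": 0, "tz": -97, "jaw": 255}, {"rx": 0, "ry": 0, "rz": 0, "tx": 0, "ty": 0, "tz": -97, "jaw": 255}, {"rx": 0, "ry": 0, "rz": 0, "tx": 0, "ty": 0, "tz": -97, "jaw": 255}, {"rx": 0, "ry": 0, "rz": 0, "tx": 0, "ty": 0, "tz": -97, "jaw": 255}], "force": 40}}

```text
clock: 2.58
eef_pos: [575.7, -418.4, 179.3]
ee_rot: [2.793, 1.433, 0.001]
ft_force: [-1.1, 0.4, 6.4]
grip_width: 38.5
grip_force: 40.8
```

{"api": "step_arm", "payload": {"increments": [{"rx": 0, "ry": 0, "rz": 0, "tx": 0, "ty": 0, "tz": 60, "jaw": 255}, {"rx": 0, "ry": 0, "rz": 3, "tx": -2, "ty": 20, "tz": 115, "jaw": 255}, {"rx": 0, "ry": 0, "rz": 10, "tx": -6, "ty": 65, "tz": 120, "jaw": 255}, {"rx": 0, "ry": 0, "rz": 18, "tx": -11, "ty": 115, "tz": 120, "jaw": 255}, {"rx": 0, "ry": 0, "rz": 26, "tx": -16, "ty": 165, "tz": 120, "jaw": 255}, {"rx": 0, "ry": 0, "rz": 34, "tx": -21, "ty": 215, "tz": 120, "jaw": 255}, {"rx": 0, "ry": 0, "rz": 41, "tx": -25, "ty": 260, "tz": 120, "jaw": 255}, {"rx": 0, "ry": 0, "rz": 41, "tx": -27, "ty": 286, "tz": 120, "jaw": 255}, {"rx": 0, "ry": 0, "rz": 41, "tx": -27, "ty": 286, "tz": 120, "jaw": 255}], "force": 40}}

```text
clock: 3.7
eef_pos: [548.1, -130.4, 298.0]
ee_rot: [-2.113, -2.325, -0.0]
ft_force: [1.2, -1.5, -1.4]
grip_width: 38.8
grip_force: 40.8
```

Run:
```python
from h import *
c=grab('wrist');save(c,'wrist2')
s=arm.read_state();print(s['clock'],s['eef_pos'],s['ee_rot'],s['grip_width'],s['grip_force'])
```

```text
3.75 [ 548.31369612 -131.45354492  298.077662  ] [2.11376385e+00 2.32328354e+00 2.41820632e-04] 38.70926277227301 40.77647030353546
```

View pics/wrist2.png

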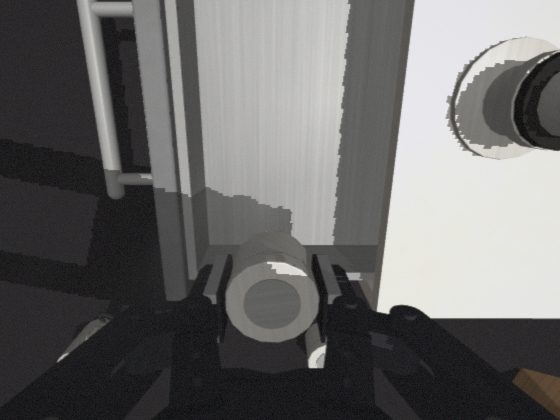

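The held tin sits between the fingers at (272,295), centred over the drawer floor between the panel at about x=165 and the chamber edge at about x=390.

{"api": "step_arm", "payload": {"increments": [{"rx": 0, "ry": 0, "rz": 0, "tx": 0, "ty": 0, "tz": -45, "jaw": 255}, {"rx": 0, "ry": 0, "rz": 0, "tx": 0, "ty": 0, "tz": -80, "jaw": 255}, {"rx": 0, "ry": 0, "rz": 0, "tx": 0, "ty": 0, "tz": -96, "jaw": 255}, {"rx": 0, "ry": 0, "rz": 0, "tx": 0, "ty": 0, "tz": -96, "jaw": 255}, {"rx": 0, "ry": 0, "rz": 0, "tx": 0, "ty": 0, "tz": -96, "jaw": 105}, {"rx": 0, "ry": 0, "rz": 0, "tx": 0, "ty": 0, "tz": -96, "jaw": 105}, {"rx": 0, "ry": 0, "rz": 0, "tx": 0, "ty": 0, "tz": -96, "jaw": 105}, {"rx": 0, "ry": 0, "rz": 0, "tx": 0, "ty": 0, "tz": -60, "jaw": 105}, {"rx": 0, "ry": 0, "rz": 0, "tx": 0, "ty": 0, "tz": -10, "jaw": 105}, {"rx": 0, "ry": 0, "rz": 0, "tx": 0, "ty": 0, "tz": 0, "jaw": 50}], "force": 40}}

```text
clock: 5.0
eef_pos: [549.3, -132.2, 301.1]
ee_rot: [2.113, 2.318, 0.004]
ft_force: [0.8, 0.4, -0.5]
grip_width: 66.6
grip_force: 0.0
```

{"api": "step_arm", "payload": {"increments": [{"rx": 0, "ry": 0, "rz": 0, "tx": 20, "ty": -45, "tz": 0, "jaw": 50}, {"rx": 0, "ry": 0, "rz": 0, "tx": 40, "ty": -90, "tz": 0, "jaw": 50}, {"rx": 0, "ry": 0, "rz": 0, "tx": 66, "ty": -139, "tz": -10, "jaw": 50}, {"rx": 0, "ry": 0, "rz": 0, "tx": 66, "ty": -139, "tz": -30, "jaw": 50}, {"rx": 0, "ry": 0, "rz": 0, "tx": 66, "ty": -139, "tz": -30, "jaw": 50}], "force": 40}}

```text
clock: 5.62
eef_pos: [612.8, -270.4, 264.8]
ee_rot: [-2.113, -2.317, 0.002]
ft_force: [-0.4, -0.1, -0.8]
grip_width: 68.9
grip_force: 0.0
```

```bash
cat > look.py <<'E'
import sys
from h import *
for n in sys.argv[1:]:
    c=grab(n)
    for r in tins(c):
        if r[3]>20 and r[4]>20: print(n,[float(x) for x in r])
s=arm.read_state();print(s['clock'],s['eef_pos'].round(1),s['ee_rot'].round(3),s['grip_width'])
E
python3 look.py top wrist
```

```text
top [566.9, 410.4, 34.4, 36.0, 38.0, 112.0, 132.0, 199.0]
top [504.1, 330.6, 34.0, 39.0, 39.0, 109.0, 157.0, 219.0]
top [482.1, -428.7, 34.3, 22.0, 22.0, 41.0, 404.0, 221.0]
wrist [614.4, -270.5, 32.5, 39.0, 40.0, 2565.0, 274.0, 225.0]
5.725 [ 613.6 -270.   267.1] [-2.114e+00 -2.321e+00  1.000e-03] 68.27572303362267
```

Centred. Now I descend (commanded z is about 267) and grip.

{"api": "step_arm", "payload": {"increments": [{"rx": 0, "ry": 0, "rz": 0, "tx": 0, "ty": 0, "tz": -45, "jaw": 50}, {"rx": 0, "ry": 0, "rz": 0, "tx": 0, "ty": 0, "tz": -80, "jaw": 50}, {"rx": 0, "ry": 0, "rz": 0, "tx": 0, "ty": 0, "tz": -90, "jaw": 50}, {"rx": 0, "ry": 0, "rz": 0, "tx": 0, "ty": 0, "tz": -90, "jaw": 255}, {"rx": 0, "ry": 0, "rz": 0, "tx": 0, "ty": 0, "tz": -90, "jaw": 255}, {"rx": 0, "ry": 0, "rz": 0, "tx": 0, "ty": 0, "tz": -90, "jaw": 255}, {"rx": 0, "ry": 0, "rz": 0, "tx": 0, "ty": 0, "tz": -90, "jaw": 255}, {"rx": 0, "ry": 0, "rz": 0, "tx": 0, "ty": 0, "tz": -90, "jaw": 255}, {"rx": 0, "ry": 0, "rz": 0, "tx": 0, "ty": 0, "tz": -50, "jaw": 255}, {"rx": 0, "ry": 0, "rz": 0, "tx": 0, "ty": 0, "tz": 0, "jaw": 255}], "force": 40}}

```text
clock: 6.98
eef_pos: [613.7, -270.9, 268.1]
ee_rot: [-2.115, -2.32, 0.001]
ft_force: [0.7, 0.2, -0.9]
grip_width: 38.8
grip_force: 40.6
```

{"api": "step_arm", "payload": {"increments": [{"rx": 0, "ry": 0, "rz": 0, "tx": 0, "ty": 0, "tz": 40, "jaw": 255}, {"rx": 0, "ry": 0, "rz": 0, "tx": -20, "ty": 48, "tz": 40, "jaw": 255}, {"rx": 0, "ry": 0, "rz": 0, "tx": -38, "ty": 100, "tz": 40, "jaw": 255}, {"rx": 0, "ry": 0, "rz": 0, "tx": -55, "ty": 150, "tz": 40, "jaw": 255}, {"rx": 0, "ry": 0, "rz": 0, "tx": -70, "ty": 192, "tz": 40, "jaw": 255}, {"rx": 0, "ry": 0, "rz": 0, "tx": -70, "ty": 192, "tz": 40, "jaw": 255}, {"rx": 0, "ry": 0, "rz": 0, "tx": -70, "ty": 192, "tz": 0, "jaw": 255}, {"rx": 0, "ry": 0, "rz": 0, "tx": -70, "ty": 192, "tz": -45, "jaw": 255}, {"rx": 0, "ry": 0, "rz": 0, "tx": -70, "ty": 192, "tz": -66, "jaw": 255}, {"rx": 0, "ry": 0, "rz": 0, "tx": -70, "ty": 192, "tz": -66, "jaw": 255}], "force": 40}}

```text
clock: 8.22
eef_pos: [544.5, -79.8, 200.8]
ee_rot: [-2.116, -2.321, 0.001]
ft_force: [0.2, 0.5, -0.9]
grip_width: 38.8
grip_force: 46.0
```

{"api": "step_arm", "payload": {"increments": [{"rx": 0, "ry": 0, "rz": 0, "tx": 0, "ty": 0, "tz": 0, "jaw": 105}, {"rx": 0, "ry": 0, "rz": 0, "tx": 0, "ty": 0, "tz": 0, "jaw": 105}, {"rx": 0, "ry": 0, "rz": 0, "tx": 0, "ty": 0, "tz": 0, "jaw": 105}, {"rx": 0, "ry": 0, "rz": 0, "tx": 0, "ty": 0, "tz": 50, "jaw": 105}, {"rx": 0, "ry": 0, "rz": 0, "tx": 0, "ty": 0, "tz": 100, "jaw": 105}, {"rx": 0, "ry": 0, "rz": 0, "tx": 0, "ty": 0, "tz": 100, "jaw": 50}], "force": 40}}

```text
clock: 8.98
eef_pos: [545.7, -79.2, 305.8]
ee_rot: [2.112, 2.317, 0.007]
ft_force: [0.5, -0.1, -0.1]
grip_width: 66.9
grip_force: 0.0
```

```bash
python3 look.py top wrist; python3 -c "
from h import *
save(load('wrist'),'wrist3')"
```

```text
top [567.1, 411.1, 34.0, 36.0, 39.0, 106.0, 132.0, 200.0]
top [504.2, 329.9, 34.0, 38.0, 40.0, 109.0, 157.0, 219.0]
top [481.9, -429.4, 34.2, 23.0, 23.0, 42.0, 404.0, 221.0]
wrist [522.1, -157.4, 34.0, 47.0, 25.0, 375.0, 229.0, 300.0]
9.075 [544.1 -79.  302.1] [2.115e+00 2.321e+00 1.000e-03] 68.68326000315832
```

View pics/wrist3.png

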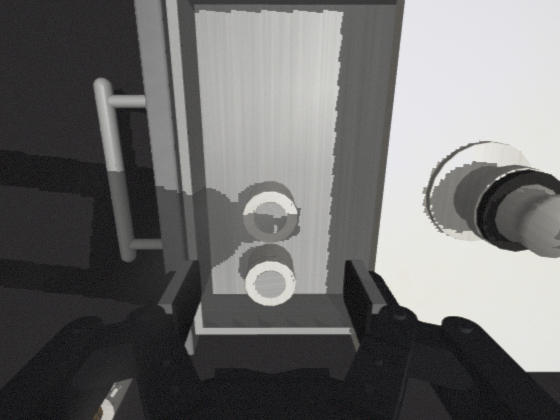

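Both tins stand in the drawer at wrist pixels (270,215) and (270,283). Next is the tin at (504,330).

{"api": "step_arm", "payload": {"increments": [{"rx": 0, "ry": 0, "rz": 0, "tx": -5, "ty": 55, "tz": 0, "jaw": 50}, {"rx": 0, "ry": 0, "rz": 0, "tx": -10, "ty": 110, "tz": 0, "jaw": 50}, {"rx": 0, "ry": 0, "rz": 0, "tx": -16, "ty": 165, "tz": 0, "jaw": 50}, {"rx": 0, "ry": 0, "rz": 0, "tx": -22, "ty": 220, "tz": 0, "jaw": 50}, {"rx": 0, "ry": 0, "rz": 0, "tx": -28, "ty": 275, "tz": 0, "jaw": 50}, {"rx": 0, "ry": 0, "rz": 0, "tx": -34, "ty": 330, "tz": 0, "jaw": 50}, {"rx": 0, "ry": 0, "rz": 0, "tx": -40, "ty": 385, "tz": 0, "jaw": 50}, {"rx": 0, "ry": 0, "rz": 0, "tx": -40, "ty": 409, "tz": -15, "jaw": 50}, {"rx": 0, "ry": 0, "rz": 0, "tx": -40, "ty": 409, "tz": -30, "jaw": 50}, {"rx": 0, "ry": 0, "rz": 0, "tx": -40, "ty": 409, "tz": -30, "jaw": 50}], "force": 40}}

```text
clock: 10.32
eef_pos: [503.4, 328.3, 269.0]
ee_rot: [-2.116, -2.321, 0.008]
ft_force: [0.6, -0.9, -0.5]
grip_width: 68.5
grip_force: 0.0
```

```bash
python3 look.py wrist
```

```text
wrist [566.7, 412.5, 32.6, 40.0, 39.0, 3564.0, 389.0, 102.0]
wrist [392.7, 320.9, 34.0, 40.0, 42.0, 474.0, 123.0, 209.0]
wrist [503.7, 330.8, 32.6, 40.0, 40.0, 2529.0, 274.0, 218.0]
wrist [375.9, 307.0, 34.0, 41.0, 45.0, 998.0, 74.0, 244.0]
10.375 [503.9 328.4 270.1] [-2.117 -2.321  0.006] 68.65131942702355
```

{"api": "step_arm", "payload": {"increments": [{"rx": 0, "ry": 0, "rz": 0, "tx": 0, "ty": 2, "tz": -45, "jaw": 50}, {"rx": 0, "ry": 0, "rz": 0, "tx": 0, "ty": 2, "tz": -80, "jaw": 50}, {"rx": 0, "ry": 0, "rz": 0, "tx": 0, "ty": 2, "tz": -94, "jaw": 50}, {"rx": 0, "ry": 0, "rz": 0, "tx": 0, "ty": 2, "tz": -94, "jaw": 255}, {"rx": 0, "ry": 0, "rz": 0, "tx": 0, "ty": 2, "tz": -94, "jaw": 255}, {"rx": 0, "ry": 0, "rz": 0, "tx": 0, "ty": 2, "tz": -94, "jaw": 255}, {"rx": 0, "ry": 0, "rz": 0, "tx": 0, "ty": 2, "tz": -94, "jaw": 255}, {"rx": 0, "ry": 0, "rz": 0, "tx": 0, "ty": 2, "tz": -94, "jaw": 255}, {"rx": 0, "ry": 0, "rz": 0, "tx": 0, "ty": 2, "tz": -50, "jaw": 255}, {"rx": 0, "ry": 0, "rz": 0, "tx": 0, "ty": 2, "tz": 30, "jaw": 255}], "force": 40}}

```text
clock: 11.62
eef_pos: [503.5, 331.7, 284.1]
ee_rot: [-2.115, -2.322, 0.005]
ft_force: [1.0, 0.5, -0.8]
grip_width: 39.0
grip_force: 40.6
```

{"api": "step_arm", "payload": {"increments": [{"rx": 0, "ry": 0, "rz": 0, "tx": 4, "ty": -40, "tz": 16, "jaw": 255}, {"rx": 0, "ry": 0, "rz": 0, "tx": 9, "ty": -95, "tz": 16, "jaw": 255}, {"rx": 0, "ry": 0, "rz": 0, "tx": 14, "ty": -150, "tz": 16, "jaw": 255}, {"rx": 0, "ry": 0, "rz": 0, "tx": 20, "ty": -205, "tz": 16, "jaw": 255}, {"rx": 0, "ry": 0, "rz": 0, "tx": 26, "ty": -260, "tz": 16, "jaw": 255}, {"rx": 0, "ry": 0, "rz": 0, "tx": 32, "ty": -315, "tz": 16, "jaw": 255}, {"rx": 0, "ry": 0, "rz": 0, "tx": 35, "ty": -355, "tz": 16, "jaw": 255}, {"rx": 0, "ry": 0, "rz": 0, "tx": 35, "ty": -355, "tz": 16, "jaw": 255}, {"rx": 0, "ry": 0, "rz": 0, "tx": 35, "ty": -355, "tz": 16, "jaw": 255}], "force": 40}}

```text
clock: 12.75
eef_pos: [539.1, -22.7, 300.4]
ee_rot: [-2.117, -2.321, -0.0]
ft_force: [-0.3, -0.5, -0.3]
grip_width: 39.0
grip_force: 40.6
```

```bash
python3 look.py top
```

```text
top [567.2, 410.2, 34.0, 35.0, 39.0, 98.0, 132.0, 200.0]
12.8 [539.1 -22.3 300.3] [-2.116 -2.322 -0.   ] 38.80197899399895
```

{"api": "step_arm", "payload": {"increments": [{"rx": 0, "ry": 0, "rz": 0, "tx": 0, "ty": -2, "tz": -45, "jaw": 255}, {"rx": 0, "ry": 0, "rz": 0, "tx": 0, "ty": -2, "tz": -85, "jaw": 255}, {"rx": 0, "ry": 0, "rz": 0, "tx": 0, "ty": -2, "tz": -99, "jaw": 255}, {"rx": 0, "ry": 0, "rz": 0, "tx": 0, "ty": -2, "tz": -99, "jaw": 255}, {"rx": 0, "ry": 0, "rz": 0, "tx": 0, "ty": -2, "tz": -99, "jaw": 105}, {"rx": 0, "ry": 0, "rz": 0, "tx": 0, "ty": -2, "tz": -99, "jaw": 105}, {"rx": 0, "ry": 0, "rz": 0, "tx": 0, "ty": -2, "tz": -99, "jaw": 105}, {"rx": 0, "ry": 0, "rz": 0, "tx": 0, "ty": -2, "tz": -50, "jaw": 105}, {"rx": 0, "ry": 0, "rz": 0, "tx": 0, "ty": 0, "tz": 0, "jaw": 105}, {"rx": 0, "ry": 0, "rz": 0, "tx": 0, "ty": 0, "tz": 0, "jaw": 50}], "force": 40}}

```text
clock: 14.05
eef_pos: [540.7, -23.0, 304.1]
ee_rot: [2.112, 2.318, 0.007]
ft_force: [-0.2, 0.1, -0.3]
grip_width: 66.6
grip_force: 0.0
```

{"api": "step_arm", "payload": {"increments": [{"rx": 0, "ry": 0, "rz": 0, "tx": 3, "ty": 60, "tz": 0, "jaw": 50}, {"rx": 0, "ry": 0, "rz": 0, "tx": 7, "ty": 120, "tz": 0, "jaw": 50}, {"rx": 0, "ry": 0, "rz": 0, "tx": 11, "ty": 180, "tz": 0, "jaw": 50}, {"rx": 0, "ry": 0, "rz": 0, "tx": 15, "ty": 240, "tz": 0, "jaw": 50}, {"rx": 0, "ry": 0, "rz": 0, "tx": 19, "ty": 300, "tz": 0, "jaw": 50}, {"rx": 0, "ry": 0, "rz": 0, "tx": 23, "ty": 360, "tz": 0, "jaw": 50}, {"rx": 0, "ry": 0, "rz": 0, "tx": 28, "ty": 415, "tz": 0, "jaw": 50}, {"rx": 0, "ry": 0, "rz": 0, "tx": 28, "ty": 434, "tz": -30, "jaw": 50}, {"rx": 0, "ry": 0, "rz": 0, "tx": 28, "ty": 434, "tz": -30, "jaw": 50}, {"rx": 0, "ry": 0, "rz": 0, "tx": 28, "ty": 434, "tz": -30, "jaw": 50}], "force": 40}}

```text
clock: 15.3
eef_pos: [567.1, 410.2, 269.8]
ee_rot: [-2.116, -2.322, 0.002]
ft_force: [0.1, -0.5, -0.6]
grip_width: 69.1
grip_force: 0.0
```

```bash
python3 look.py wrist
```

```text
wrist [566.8, 412.7, 32.7, 39.0, 39.0, 2515.0, 272.0, 219.0]
wrist [392.4, 324.5, 34.0, 42.0, 36.0, 729.0, 38.0, 302.0]
15.35 [567.5 410.1 270.5] [ 2.117  2.321 -0.   ] 68.59311573117127
```

{"api": "step_arm", "payload": {"increments": [{"rx": 0, "ry": 0, "rz": 0, "tx": 0, "ty": 2, "tz": -45, "jaw": 50}, {"rx": 0, "ry": 0, "rz": 0, "tx": 0, "ty": 2, "tz": -80, "jaw": 50}, {"rx": 0, "ry": 0, "rz": 0, "tx": 0, "ty": 2, "tz": -93, "jaw": 50}, {"rx": 0, "ry": 0, "rz": 0, "tx": 0, "ty": 2, "tz": -93, "jaw": 255}, {"rx": 0, "ry": 0, "rz": 0, "tx": 0, "ty": 2, "tz": -93, "jaw": 255}, {"rx": 0, "ry": 0, "rz": 0, "tx": 0, "ty": 2, "tz": -93, "jaw": 255}, {"rx": 0, "ry": 0, "rz": 0, "tx": 0, "ty": 2, "tz": -93, "jaw": 255}, {"rx": 0, "ry": 0, "rz": 0, "tx": 0, "ty": 2, "tz": -93, "jaw": 255}, {"rx": 0, "ry": 0, "rz": 0, "tx": 0, "ty": 2, "tz": -40, "jaw": 255}, {"rx": 0, "ry": 0, "rz": 0, "tx": 0, "ty": 2, "tz": 20, "jaw": 255}], "force": 40}}

```text
clock: 16.6
eef_pos: [566.8, 412.8, 290.7]
ee_rot: [-2.116, -2.322, 0.003]
ft_force: [0.9, 0.5, 0.7]
grip_width: 38.6
grip_force: 40.7
```

{"api": "step_arm", "payload": {"increments": [{"rx": 0, "ry": 0, "rz": 0, "tx": -2, "ty": -40, "tz": 10, "jaw": 255}, {"rx": 0, "ry": 0, "rz": 0, "tx": -6, "ty": -95, "tz": 10, "jaw": 255}, {"rx": 0, "ry": 0, "rz": 0, "tx": -11, "ty": -150, "tz": 10, "jaw": 255}, {"rx": 0, "ry": 0, "rz": 0, "tx": -16, "ty": -205, "tz": 10, "jaw": 255}, {"rx": 0, "ry": 0, "rz": 0, "tx": -22, "ty": -260, "tz": 10, "jaw": 255}, {"rx": 0, "ry": 0, "rz": 0, "tx": -28, "ty": -315, "tz": 10, "jaw": 255}, {"rx": 0, "ry": 0, "rz": 0, "tx": -33, "ty": -360, "tz": 10, "jaw": 255}, {"rx": 0, "ry": 0, "rz": 0, "tx": -34, "ty": -382, "tz": 10, "jaw": 255}, {"rx": 0, "ry": 0, "rz": 0, "tx": -34, "ty": -382, "tz": 10, "jaw": 255}], "force": 40}}

```text
clock: 17.73
eef_pos: [533.1, 29.7, 300.7]
ee_rot: [2.119, 2.319, 0.001]
ft_force: [0.0, 0.1, -0.6]
grip_width: 38.8
grip_force: 40.8
```

```bash
python3 look.py wrist;  python3 -c "
from h import *
save(load('wrist'),'wrist4')"
```

```text
wrist [665.9, 90.6, 34.2, 140.0, 25.0, 301.0, 434.0, 140.0]
17.775 [533.3  30.7 300.6] [2.118e+00 2.320e+00 1.000e-03] 38.86484299737954
```

View pics/wrist4.png

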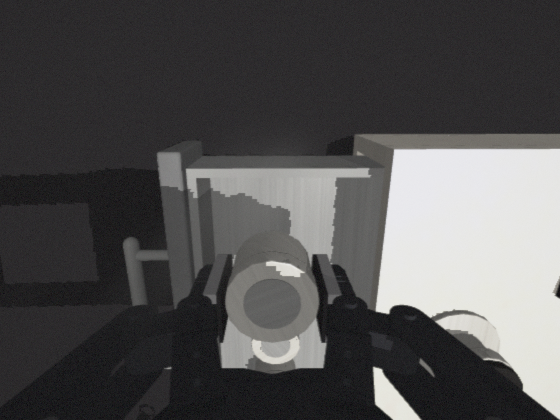

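The fourth tin is held at (272,300) over the left end of the drawer. I place it now.

{"api": "step_arm", "payload": {"increments": [{"rx": 0, "ry": 0, "rz": 0, "tx": 0, "ty": 0, "tz": -45, "jaw": 255}, {"rx": 0, "ry": 0, "rz": 0, "tx": 0, "ty": 0, "tz": -85, "jaw": 255}, {"rx": 0, "ry": 0, "rz": 0, "tx": 0, "ty": 0, "tz": -99, "jaw": 255}, {"rx": 0, "ry": 0, "rz": 0, "tx": 0, "ty": 0, "tz": -99, "jaw": 255}, {"rx": 0, "ry": 0, "rz": 0, "tx": 0, "ty": 0, "tz": -99, "jaw": 105}, {"rx": 0, "ry": 0, "rz": 0, "tx": 0, "ty": 0, "tz": -99, "jaw": 105}, {"rx": 0, "ry": 0, "rz": 0, "tx": 0, "ty": 0, "tz": -99, "jaw": 105}, {"rx": 0, "ry": 0, "rz": 0, "tx": 0, "ty": 0, "tz": -50, "jaw": 105}, {"rx": 0, "ry": 0, "rz": 0, "tx": 0, "ty": 0, "tz": 0, "jaw": 105}, {"rx": 0, "ry": 0, "rz": 0, "tx": 0, "ty": 0, "tz": 0, "jaw": 50}], "force": 40}}

```text
clock: 19.02
eef_pos: [534.6, 31.0, 304.0]
ee_rot: [2.113, 2.318, 0.008]
ft_force: [0.6, -0.2, 0.3]
grip_width: 66.6
grip_force: 0.0
```

{"api": "step_arm", "payload": {"increments": [{"rx": 0, "ry": 0, "rz": 0, "tx": -40, "ty": -20, "tz": 0, "jaw": 255}, {"rx": 0, "ry": 0, "rz": 0, "tx": -80, "ty": -50, "tz": 0, "jaw": 255}, {"rx": 0, "ry": 0, "rz": 0, "tx": -120, "ty": -80, "tz": 0, "jaw": 255}, {"rx": 0, "ry": 0, "rz": 0, "tx": -155, "ty": -92, "tz": 0, "jaw": 255}, {"rx": 0, "ry": 0, "rz": 0, "tx": -155, "ty": -92, "tz": 0, "jaw": 255}], "force": 40}}

```text
clock: 19.65
eef_pos: [375.5, -61.4, 299.3]
ee_rot: [-2.116, -2.318, 0.003]
ft_force: [0.3, 0.6, 0.3]
grip_width: -0.0
grip_force: 0.0
```

```bash
python3 look.py top wrist;  python3 - <<'E'
from h import *
a,b=load('wrist')['pixels'],load('top')['pixels']
im=np.hstack([cv2.resize(a,(400,300)),cv2.resize(b[100:280,210:450],(400,300),interpolation=cv2.INTER_CUBIC)])
cv2.imwrite('pics/p5.png',im[...,::-1])
E
```

```text
wrist [532.7, -24.3, 34.0, 24.0, 38.0, 425.0, 475.0, 176.0]
wrist [541.6, -77.5, 34.0, 28.0, 37.0, 409.0, 467.0, 239.0]
wrist [547.6, -129.1, 34.0, 30.0, 32.0, 412.0, 458.0, 296.0]
19.75 [378.4 -61.1 300. ] [2.117 2.321 0.   ] -0.05419289850804679
```

View pics/p5.png

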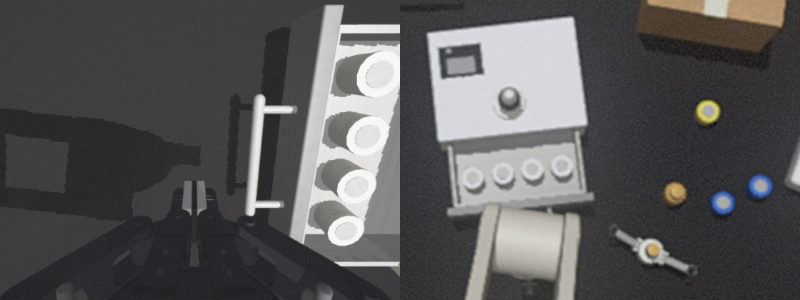

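All four tins stand in a row in the drawer and nothing else has moved. Now I push the handle with the closed fingers.

{"api": "step_arm", "payload": {"increments": [{"rx": 0, "ry": 0, "rz": 0, "tx": 0, "ty": 0, "tz": -45, "jaw": 255}, {"rx": 0, "ry": 0, "rz": 0, "tx": 0, "ty": 0, "tz": -95, "jaw": 255}, {"rx": 0, "ry": 0, "rz": 0, "tx": 10, "ty": 1, "tz": -95, "jaw": 255}, {"rx": 0, "ry": 0, "rz": 0, "tx": 20, "ty": 2, "tz": -95, "jaw": 255}, {"rx": 0, "ry": 0, "rz": 0, "tx": 28, "ty": 3, "tz": -95, "jaw": 255}, {"rx": 0, "ry": 0, "rz": 0, "tx": 36, "ty": 4, "tz": -95, "jaw": 255}, {"rx": 0, "ry": 0, "rz": 0, "tx": 44, "ty": 5, "tz": -95, "jaw": 255}, {"rx": 0, "ry": 0, "rz": 0, "tx": 52, "ty": 5, "tz": -95, "jaw": 255}, {"rx": 0, "ry": 0, "rz": 0, "tx": 62, "ty": 6, "tz": -95, "jaw": 255}, {"rx": 0, "ry": 0, "rz": 0, "tx": 72, "ty": 7, "tz": -95, "jaw": 255}], "force": 40}}

```text
clock: 21.0
eef_pos: [450.9, -54.0, 205.2]
ee_rot: [2.116, 2.322, -0.0]
ft_force: [-0.9, 0.2, 1.2]
grip_width: -0.1
grip_force: 0.7
```

{"api": "step_arm", "payload": {"increments": [{"rx": 0, "ry": 0, "rz": 0, "tx": 10, "ty": 1, "tz": 0, "jaw": 255}, {"rx": 0, "ry": 0, "rz": 0, "tx": 20, "ty": 2, "tz": 0, "jaw": 255}, {"rx": 0, "ry": 0, "rz": 0, "tx": 30, "ty": 3, "tz": 0, "jaw": 255}, {"rx": 0, "ry": 0, "rz": 0, "tx": 40, "ty": 4, "tz": 0, "jaw": 255}, {"rx": 0, "ry": 0, "rz": 0, "tx": 50, "ty": 5, "tz": 0, "jaw": 255}, {"rx": 0, "ry": 0, "rz": 0, "tx": 58, "ty": 5, "tz": 0, "jaw": 255}, {"rx": 0, "ry": 0, "rz": 0, "tx": 66, "ty": 6, "tz": 0, "jaw": 255}, {"rx": 0, "ry": 0, "rz": 0, "tx": 74, "ty": 7, "tz": 0, "jaw": 255}, {"rx": 0, "ry": 0, "rz": 0, "tx": 80, "ty": 7, "tz": 0, "jaw": 255}], "force": 40}}

```text
clock: 22.12
eef_pos: [530.7, -46.9, 205.2]
ee_rot: [-2.116, -2.322, -0.0]
ft_force: [-2.2, 0.3, -0.0]
grip_width: -0.3
grip_force: 0.6
```

```bash
cat > dr.py <<'E'
from h import *
c=grab('top');P=pts(c);a=np.radians(5.35);R=np.array([[np.cos(a),np.sin(a)],[-np.sin(a),np.cos(a)]])
L=P.copy();L[...,:2]=(P[...,:2]-[712.2,-35.4])@R.T
for n,lo in(('panel',77),('handle',56)):
    m=(np.abs(L[...,2]-lo)<4)&(np.abs(L[...,1])<125)&(np.abs(L[...,1])>(75 if n=='panel' else -1))&(L[...,0]<-100)&(L[...,0]>-300)
    print(n,m.sum(),np.percentile(L[m][:,0],[1,5,50,95]).round(1) if m.any() else '')
s=arm.read_state();print(s['clock'],s['eef_pos'].round(1),s['ft_force'].round(1))
E
python3 dr.py
```

```text
panel 105 [-127.1 -126.2 -118.1 -102.7]
handle 15 [-165.  -161.8 -126.2 -125.6]
22.175 [531.4 -46.9 205.3] [ 0.9  0.1 -0.1]
```

{"api": "step_arm", "payload": {"increments": [{"rx": 0, "ry": 0, "rz": 0, "tx": 4, "ty": 0, "tz": 0, "jaw": 255}, {"rx": 0, "ry": 0, "rz": 0, "tx": 7, "ty": 1, "tz": 0, "jaw": 255}, {"rx": 0, "ry": 0, "rz": 0, "tx": 10, "ty": 1, "tz": 0, "jaw": 255}], "force": 40}}

```text
clock: 22.55
eef_pos: [539.9, -45.9, 205.1]
ee_rot: [-2.115, -2.321, 0.001]
ft_force: [-9.9, 0.4, 4.7]
grip_width: -0.1
grip_force: 4.7
```

{"api": "step_arm", "payload": {"increments": [{"rx": 0, "ry": 0, "rz": 0, "tx": 2, "ty": 0, "tz": 0, "jaw": 255}, {"rx": 0, "ry": 0, "rz": 0, "tx": 4, "ty": 0, "tz": 0, "jaw": 255}], "force": 40}}

```text
clock: 22.8
eef_pos: [541.3, -45.9, 204.8]
ee_rot: [-2.111, -2.317, 0.009]
ft_force: [-20.0, -0.0, 18.9]
grip_width: -0.1
grip_force: 10.2
```

{"api": "step_arm", "payload": {"increments": [{"rx": 0, "ry": 0, "rz": 0, "tx": 0, "ty": 0, "tz": 0, "jaw": 255}, {"rx": 0, "ry": 0, "rz": 0, "tx": -15, "ty": -1, "tz": 0, "jaw": 255}, {"rx": 0, "ry": 0, "rz": 0, "tx": -60, "ty": -4, "tz": 0, "jaw": 255}, {"rx": 0, "ry": 0, "rz": 0, "tx": -80, "ty": -20, "tz": 50, "jaw": 200}, {"rx": 0, "ry": 0, "rz": -7, "tx": -100, "ty": -60, "tz": 90, "jaw": 80}, {"rx": 0, "ry": 0, "rz": -14, "tx": -115, "ty": -110, "tz": 115, "jaw": 80}, {"rx": 0, "ry": 0, "rz": -22, "tx": -130, "ty": -160, "tz": 115, "jaw": 80}, {"rx": 0, "ry": 0, "rz": -30, "tx": -140, "ty": -210, "tz": 115, "jaw": 80}, {"rx": 0, "ry": 0, "rz": -36, "tx": -147, "ty": -245, "tz": 115, "jaw": 80}, {"rx": 0, "ry": 0, "rz": -36, "tx": -147, "ty": -245, "tz": 115, "jaw": 80}], "force": 40}}

```text
clock: 24.05
eef_pos: [396.7, -292.9, 320.4]
ee_rot: [2.731, 1.549, 0.001]
ft_force: [-0.7, 0.4, -0.5]
grip_width: 58.5
grip_force: 0.0
```

```bash
python3 dr.py
python3 - <<'E'
from h import *
c=grab('wrist');save(c,'wrist6');P=pts(c)
near=np.hypot(P[...,0]-395,P[...,1]+291)<100
m=near&(P[...,2]>72)&(P[...,2]<84);q=P[m];print('vent',m.sum(),((q.min(0)+q.max(0))/2).round(1),(q.max(0)-q.min(0)).round(1))
d=np.hypot(P[...,0]-395,P[...,1]+291)
m=near&(d>35)&(d<95)&(P[...,2]>25)&(P[...,2]<70);q=P[m];print(m.sum())
(w,h)=cv2.minAreaRect(q[:,:2].astype(np.float32))[1];r=cv2.minAreaRect(q[:,:2].astype(np.float32));print(r)
v=cv2.fitLine(q[:,:2].astype(np.float32),cv2.DIST_L2,0,.01,.01).ravel();print(v,np.degrees(np.arctan2(v[1],v[0])))
for s in(1,-1):
    t=(q[:,:2]-[395,-291])@v[:2]*s
    for a in(40,55,70,80):
        k=np.abs(t-a)<4
        if k.sum()>3:print(s,a,np.median(q[k],0).round(1))
E
```

```text
panel 125 [-118.3 -117.4 -110.4 -102.6]
handle 171 [-158.1 -157.4 -149.4 -116.8]
24.1 [ 396.8 -291.7  320.2] [0.4 1.1 0. ]
vent 853 [ 394.6 -290.1   75.7] [23.5 23.4  7.5]
1854
((393.68829345703125, -291.1399841308594), (171.68209838867188, 20.014019012451172), 61.48930740356445)
[   0.4769271     0.87894285  397.79636    -284.3556    ] 61.5151
1 40 [ 413.4 -255.4   42.9]
1 55 [ 420.4 -242.3   50.6]
1 70 [ 427.4 -230.    56.7]
1 80 [ 433.6 -218.6   62.1]
-1 40 [ 375.1 -325.9   41.8]
-1 55 [ 368.1 -338.9   48.7]
-1 70 [ 362.3 -351.2   54.5]
-1 80 [ 352.1 -362.    58.1]
```

View pics/wrist6.png

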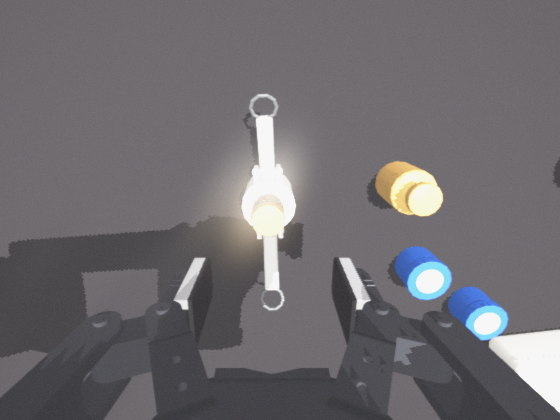

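The wrist view shows the vent at (268,215) with arms up and down the image at (265,140) and (272,265), clear of the fingers. The drawer is shut: the panel reads -118, and it stopped against 20 N.

{"api": "step_arm", "payload": {"increments": [{"rx": 0, "ry": 0, "rz": 2.5, "tx": -2, "ty": 2, "tz": -45, "jaw": 80}, {"rx": 0, "ry": 0, "rz": 2.5, "tx": -2, "ty": 2, "tz": -85, "jaw": 80}, {"rx": 0, "ry": 0, "rz": 2.5, "tx": -2, "ty": 2, "tz": -99, "jaw": 80}, {"rx": 0, "ry": 0, "rz": 2.5, "tx": -2, "ty": 2, "tz": -99, "jaw": 255}, {"rx": 0, "ry": 0, "rz": 2.5, "tx": -2, "ty": 2, "tz": -99, "jaw": 255}, {"rx": 0, "ry": 0, "rz": 2.5, "tx": -2, "ty": 2, "tz": -99, "jaw": 255}, {"rx": 0, "ry": 0, "rz": 2.5, "tx": -2, "ty": 2, "tz": -99, "jaw": 255}, {"rx": 0, "ry": 0, "rz": 2.5, "tx": -2, "ty": 2, "tz": -99, "jaw": 255}, {"rx": 0, "ry": 0, "rz": 2.5, "tx": -2, "ty": 2, "tz": -99, "jaw": 255}], "force": 80}}

```text
clock: 25.28
eef_pos: [395.7, -289.2, 222.5]
ee_rot: [2.694, 1.612, 0.002]
ft_force: [0.2, 3.2, 7.9]
grip_width: 21.9
grip_force: 78.6
```

Run:
```python
from h import *
s=arm.read_state();print(s['clock'],s['eef_pos'],s['ee_rot'],s['ft_force'],s['grip_width'])
# adapter axis, from earlier clear top & scene views
for n in('top','scene'):
    c=load(n);P=pts(c)
    near=np.hypot(P[...,0]-662,P[...,1]+40)<45
    for lo,hi in((94,104),(105,115),(116,124),(125,132),(133,140),(141,150),(150,165)):
        m=near&(P[...,2]>lo)&(P[...,2]<hi);q=P[m]
        if m.sum()>2:print(n,lo,m.sum(),((q.min(0)+q.max(0))/2).round(1),(q.max(0)-q.min(0)).round(1),q.mean(0).round(1))
```

```text
25.275 [ 395.70581163 -289.21487109  222.45540167] [2.69410270e+00 1.61239244e+00 1.72574006e-03] [0.16499702 3.21218982 7.93379711] 21.899909223480133
top 94 147 [660.8 -39.8  98.5] [83.8 87.6  9. ] [656.9 -39.8  97.2]
top 105 3 [644.9 -44.2 110.4] [19.1 24.3  8.9] [645.  -44.3 111.5]
top 116 15 [658.5 -41.6 120.3] [30.8 35.8  6.8] [654.4 -45.3 122. ]
top 125 44 [664.5 -40.2 128.4] [39.7 38.7  6.7] [660.4 -37.7 129.2]
top 133 19 [657.9 -40.3 135.8] [30.  38.5  5.6] [656.  -43.4 135.3]
top 141 15 [664.1 -39.1 147.5] [24.6 23.6  4.9] [661.4 -36.2 148.3]
top 150 53 [663.6 -39.  156. ] [24.3 23.5 11.6] [663.4 -40.  154.9]
scene 94 238 [669.6 -39.3  98.9] [50.8 58.4  9.9] [675.7 -41.6  96.5]
scene 105 28 [676.4 -43.7 109.9] [16.  30.4  9.6] [679.4 -43.5 109.5]
scene 116 56 [673.2 -40.5 119.9] [26.8 37.8  7.6] [679.6 -42.9 120.5]
scene 125 113 [666.8 -39.  128.8] [35.9 39.5  6. ] [672.7 -41.1 128.7]
scene 133 30 [672.7 -39.  136.4] [13.  22.9  6.8] [674.2 -40.6 135.9]
scene 141 44 [668.8 -39.2 146.6] [20.9 26.7  6.9] [673.2 -41.4 146.6]
scene 150 81 [668.3 -39.8 154.2] [21.5 24.2  8.4] [668.3 -39.7 154.3]
```

{"api": "step_arm", "payload": {"increments": [{"rx": 0, "ry": 0, "rz": 0, "tx": 0, "ty": 0, "tz": 40, "jaw": 255}, {"rx": 0, "ry": 0, "rz": 0, "tx": 0, "ty": 0, "tz": 90, "jaw": 255}, {"rx": 0, "ry": 0, "rz": 0, "tx": 10, "ty": 5, "tz": 140, "jaw": 255}, {"rx": 0, "ry": 0, "rz": 4, "tx": 40, "ty": 25, "tz": 180, "jaw": 255}, {"rx": 0, "ry": 0, "rz": 10, "tx": 80, "ty": 45, "tz": 200, "jaw": 255}, {"rx": 0, "ry": 0, "rz": 16, "tx": 125, "ty": 70, "tz": 200, "jaw": 255}, {"rx": 0, "ry": 0, "rz": 22, "tx": 170, "ty": 95, "tz": 200, "jaw": 255}, {"rx": 0, "ry": 0, "rz": 28, "tx": 215, "ty": 120, "tz": 200, "jaw": 255}, {"rx": 0, "ry": 0, "rz": 34, "tx": 255, "ty": 140, "tz": 200, "jaw": 255}, {"rx": 0, "ry": 0, "rz": 34, "tx": 270, "ty": 149, "tz": 200, "jaw": 255}], "force": 80}}

```text
clock: 26.52
eef_pos: [666.7, -138.7, 420.8]
ee_rot: [-2.104, -2.333, -0.0]
ft_force: [0.5, -0.6, -3.4]
grip_width: 22.0
grip_force: 79.5
```

Run:
```python
from h import *
c=grab('wrist');save(c,'wrist7');P=pts(c)
s=arm.read_state();print(s['clock'],s['eef_pos'],s['ee_rot'],s['ft_force'],s['grip_width'])
near=np.hypot(P[...,0]-665,P[...,1]+40)<45
for lo,hi in((94,104),(105,124),(125,132),(133,145),(146,152),(152,165)):
        m=near&(P[...,2]>lo)&(P[...,2]<hi);q=P[m]
        if m.sum()>2:print(lo,m.sum(),((q.min(0)+q.max(0))/2).round(1),(q.max(0)-q.min(0)).round(1),q.mean(0).round(1))
```

```text
26.575 [ 667.29735182 -138.16980621  420.78124435] [2.10528592e+00 2.33172790e+00 1.48131325e-03] [ 1.7228749  -0.20981322 -2.2480696 ] 21.562839896234937
94 1327 [663.2 -39.5  96. ] [59.2 58.9  3.9] [662.6 -40.3  95.3]
105 51 [663.3 -44.4 121.6] [41.2 31.2  4.5] [660.1 -51.8 122.2]
125 890 [663.3 -39.3 128.9] [40.4 40.8  5.8] [663.1 -37.5 128.7]
146 497 [663.5 -38.9 149.2] [26.9 26.4  5.6] [663.2 -39.3 149.8]
152 780 [663.6 -39.4 155.3] [22.  21.3  6.6] [663.3 -39.5 155.4]
```

View pics/wrist7.png

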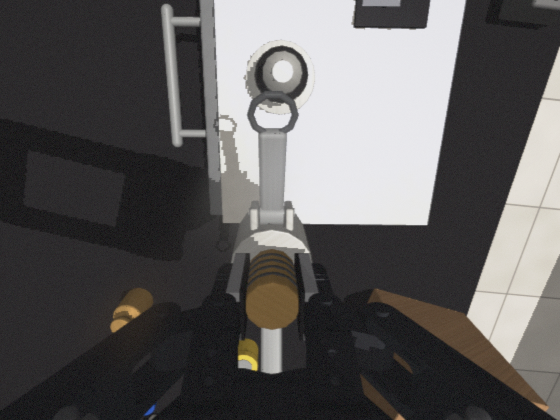

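The adapter is at (282,72), axis (663.4,-39.3). The coupler is held upright with its arms along the image's vertical.

{"api": "step_arm", "payload": {"increments": [{"rx": 0, "ry": 0, "rz": 0, "tx": -2, "ty": 50, "tz": 0, "jaw": 255}, {"rx": 0, "ry": 0, "rz": 0, "tx": -3.5, "ty": 99, "tz": 0, "jaw": 255}, {"rx": 0, "ry": 0, "rz": 0, "tx": -3.5, "ty": 99, "tz": 0, "jaw": 255}, {"rx": 0, "ry": 0, "rz": 0, "tx": -3.5, "ty": 99, "tz": -20, "jaw": 255}, {"rx": 0, "ry": 0, "rz": 0, "tx": -3.5, "ty": 99, "tz": -20, "jaw": 255}], "force": 80}}

```text
clock: 27.2
eef_pos: [660.6, -42.2, 398.5]
ee_rot: [-2.106, -2.327, 0.005]
ft_force: [-0.2, -0.5, -4.1]
grip_width: 21.8
grip_force: 79.4
```

Run:
```python
from h import *
ss=[]
c=grab('scene');P=pts(c)
s=arm.read_state();print(s['clock'],s['eef_pos'],s['ft_force'],s['grip_width'])
h=cv2.cvtColor(c['pixels'],cv2.COLOR_RGB2HSV)
near=(np.hypot(P[...,0]-665,P[...,1]+40)<35)&(P[...,2]>165)
for lo,hi in((165,180),(180,205),(205,222),(222,235)):
    m=near&(P[...,2]>lo)&(P[...,2]<hi);q=P[m]
    if m.sum()>2:print(lo,m.sum(),((q.min(0)+q.max(0))/2).round(1),(q.max(0)-q.min(0)).round(1))
im=cv2.resize(c['pixels'][150:330,200:420],None,fx=3,fy=3);cv2.imwrite('pics/s8.png',im[...,::-1])
```

```text
27.25 [661.0556498  -42.25224959 399.52583736] [-0.66649506 -0.10565629 -2.77941117] 21.81699231037668
165 29 [673.3 -44.4 177.7] [17.4 40.7  4.5]
180 193 [673.1 -43.2 192.5] [20.5 61.  24.6]
205 351 [663.4 -40.1 213.5] [41.4 68.5 16.9]
222 53 [667.  -43.6 228.5] [35.5 38.2 12.7]
```

View pics/s8.png

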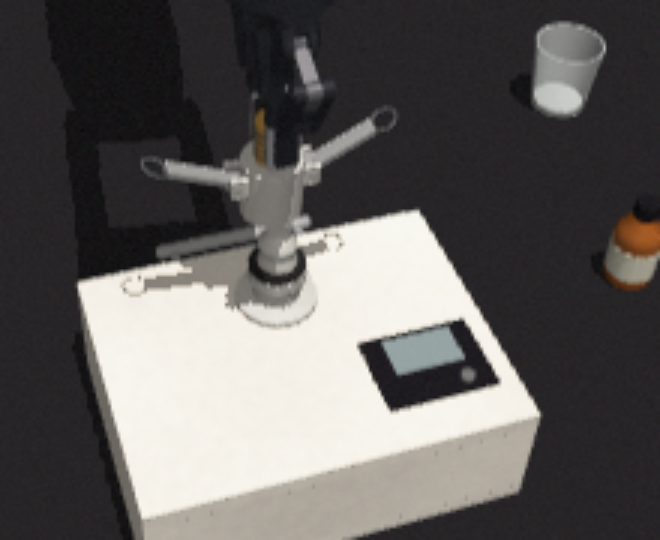

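The scene crop shows the coupler upright above the adapter at about (275,190), arms raised. The TCP is off by about (-2.4,-2.9), so I correct that and lower.

{"api": "step_arm", "payload": {"increments": [{"rx": 0, "ry": 0, "rz": 0, "tx": 2.5, "ty": 2.5, "tz": 0, "jaw": 255}, {"rx": 0, "ry": 0, "rz": 0, "tx": 2.5, "ty": 2.5, "tz": -12, "jaw": 255}, {"rx": 0, "ry": 0, "rz": 0, "tx": 2.5, "ty": 2.5, "tz": -24, "jaw": 255}, {"rx": 0, "ry": 0, "rz": 0, "tx": 2.5, "ty": 2.5, "tz": -34, "jaw": 255}, {"rx": 0, "ry": 0, "rz": 0, "tx": 2.5, "ty": 2.5, "tz": -40, "jaw": 255}, {"rx": 0, "ry": 0, "rz": 0, "tx": 2.5, "ty": 2.5, "tz": -44, "jaw": 255}, {"rx": 0, "ry": 0, "rz": 0, "tx": 2.5, "ty": 2.5, "tz": -44, "jaw": 255}], "force": 80}}

```text
clock: 28.12
eef_pos: [664.2, -38.5, 357.0]
ee_rot: [-2.106, -2.331, 0.0]
ft_force: [-0.3, 0.1, -3.4]
grip_width: 21.3
grip_force: 79.4
```

{"api": "step_arm", "payload": {"increments": [{"rx": 0, "ry": 0, "rz": 0, "tx": 0, "ty": 0, "tz": -3, "jaw": 255}, {"rx": 0, "ry": 0, "rz": 0, "tx": 0, "ty": 0, "tz": -5, "jaw": 255}, {"rx": 0, "ry": 0, "rz": 0, "tx": 0, "ty": 0, "tz": -7, "jaw": 255}, {"rx": 0, "ry": 0, "rz": 0, "tx": 0, "ty": 0, "tz": -7, "jaw": 255}], "force": 80}}

```text
clock: 28.62
eef_pos: [664.3, -38.5, 351.0]
ee_rot: [2.106, 2.331, 0.001]
ft_force: [-2.6, -0.2, 4.0]
grip_width: 21.8
grip_force: 80.3
```

Contact with the seal, at the expected height of 351. Now I press.

{"api": "step_arm", "payload": {"increments": [{"rx": 0, "ry": 0, "rz": 0, "tx": 0, "ty": 0, "tz": -1.5, "jaw": 255}, {"rx": 0, "ry": 0, "rz": 0, "tx": 0, "ty": 0, "tz": -3, "jaw": 255}, {"rx": 0, "ry": 0, "rz": 0, "tx": 0, "ty": 0, "tz": -3, "jaw": 255}], "force": 80}}

```text
clock: 29.0
eef_pos: [664.3, -38.5, 348.2]
ee_rot: [2.106, 2.331, 0.001]
ft_force: [-4.3, 0.6, 6.2]
grip_width: 22.0
grip_force: 80.7
```

{"api": "step_arm", "payload": {"increments": [{"rx": 0, "ry": 0, "rz": 0, "tx": 0, "ty": 0, "tz": -1, "jaw": 255}, {"rx": 0, "ry": 0, "rz": 0, "tx": 0, "ty": 0, "tz": -2, "jaw": 255}, {"rx": 0, "ry": 0, "rz": 0, "tx": 0, "ty": 0, "tz": -2, "jaw": 255}], "force": 80}}

```text
clock: 29.38
eef_pos: [664.3, -38.5, 347.4]
ee_rot: [2.105, 2.33, 0.001]
ft_force: [-7.0, 0.6, 13.4]
grip_width: 21.7
grip_force: 81.6
```

{"api": "step_arm", "payload": {"increments": [{"rx": 0, "ry": 0, "rz": 0, "tx": -1, "ty": 0, "tz": -0.5, "jaw": 255}, {"rx": 0, "ry": 0, "rz": 0, "tx": -1, "ty": 0, "tz": -1, "jaw": 255}, {"rx": 0, "ry": 0, "rz": 0, "tx": -1, "ty": 0, "tz": -1, "jaw": 255}], "force": 80}}

```text
clock: 29.75
eef_pos: [663.8, -38.6, 347.3]
ee_rot: [2.104, 2.329, 0.003]
ft_force: [-6.4, -0.0, 18.4]
grip_width: 21.9
grip_force: 82.0
```

{"api": "step_arm", "payload": {"increments": [{"rx": 0, "ry": 0, "rz": 0, "tx": -1, "ty": 0, "tz": 2, "jaw": 255}, {"rx": 0, "ry": 0, "rz": 0, "tx": -1, "ty": 0, "tz": 2, "jaw": 130}, {"rx": 0, "ry": 0, "rz": 0, "tx": -1, "ty": 0, "tz": 2, "jaw": 130}, {"rx": 0, "ry": 0, "rz": 0, "tx": -1, "ty": 0, "tz": 2, "jaw": 130}, {"rx": 0, "ry": 0, "rz": 0, "tx": -1, "ty": 0, "tz": 40, "jaw": 130}, {"rx": 0, "ry": 0, "rz": 0, "tx": -1, "ty": 0, "tz": 80, "jaw": 130}, {"rx": 0, "ry": 0, "rz": 0, "tx": -1, "ty": 0, "tz": 90, "jaw": 130}, {"rx": 0, "ry": 0, "rz": 0, "tx": -1, "ty": 0, "tz": 90, "jaw": 0}], "force": 30}}

```text
clock: 30.75
eef_pos: [662.2, -38.5, 434.3]
ee_rot: [2.106, 2.331, 0.001]
ft_force: [-0.5, -0.3, -0.6]
grip_width: 59.1
grip_force: 0.0
```

Run:
```python
from h import *
s=arm.read_state();print(s['clock'],s['q'],s['eef_pos'],s['ee_rot'],s['ft_force'],s['grip_width'])
for n in ('wrist','scene'):
    c=grab(n);P=pts(c)
    near=(np.hypot(P[...,0]-664,P[...,1]+40)<90)&(P[...,2]>118)
    for lo,hi in((160,169),(173,190),(196,206)):
        m=near&(np.hypot(P[...,0]-664,P[...,1]+40)<24)&(P[...,2]>lo)&(P[...,2]<hi);q=P[m]
        if m.sum()>2:print(n,lo,m.sum(),((q.min(0)+q.max(0))/2).round(1),(q.max(0)-q.min(0)).round(1))
    if n=='wrist':
      q=P[near&(np.hypot(P[...,0]-664,P[...,1]+40)>35)&(P[...,2]<200)]
      v=cv2.fitLine(q[:,:2].astype(np.float32),cv2.DIST_L2,0,.01,.01).ravel();print(v[2:],np.degrees(np.arctan2(v[1],v[0])))
      t=(q[:,:2]-[664,-39.5])@v[:2]
      for a in(-75,-60,-45,45,60,75):
        k=np.abs(t-a)<4
        if k.sum()>3:print(a,np.median(q[k],0).round(1))
```

```text
30.75 [-6.03554992e-02  3.87938918e-01  1.51450607e+00  1.19005678e-05
  1.23842228e+00 -1.61761771e-01] [662.22345458 -38.51278644 434.32756665] [2.10563018e+00 2.33075305e+00 7.25114300e-04] [-0.521281   -0.26117528 -0.60174334] 59.106701521674445
wrist 160 389 [662.6 -36.5 164.6] [42.5 41.   8.8]
wrist 173 196 [662.3 -33.5 181.5] [23.9 11.  17. ]
wrist 196 971 [662.5 -40.3 200.3] [24.4 23.8  8.5]
[661.93463 -34.46414] -84.54138
-75 [661.9  35.1 184.2]
-60 [656.7  20.3 179.1]
-45 [658.1   5.2 171. ]
45 [666.7 -84.4 168.6]
60 [668.3 -99.1 175.7]
75 [ 669.4 -113.7  180. ]
scene 160 99 [669.2 -39.9 164.5] [33.2 46.1  9. ]
scene 173 76 [667.4 -40.  181.5] [18.1 24.3 16.8]
scene 196 100 [664.7 -40.9 200.9] [24.3 22.9  9.5]
```

The coupler is home: vent top about 203, axis (662.5,-40). Next I turn the open gripper 90° so it straddles the arms.

{"api": "step_arm", "payload": {"increments": [{"rx": 0, "ry": 0, "rz": -10, "tx": 0, "ty": -1.5, "tz": 0, "jaw": 0}, {"rx": 0, "ry": 0, "rz": -20, "tx": 0, "ty": -1.5, "tz": 0, "jaw": 0}, {"rx": 0, "ry": 0, "rz": -30, "tx": 0, "ty": -1.5, "tz": 0, "jaw": 0}, {"rx": 0, "ry": 0, "rz": -40, "tx": 0, "ty": -1.5, "tz": 0, "jaw": 0}, {"rx": 0, "ry": 0, "rz": -50, "tx": 0, "ty": -1.5, "tz": 0, "jaw": 0}, {"rx": 0, "ry": 0, "rz": -60, "tx": 0, "ty": -1.5, "tz": 0, "jaw": 0}, {"rx": 0, "ry": 0, "rz": -70, "tx": 0, "ty": -1.5, "tz": 0, "jaw": 0}, {"rx": 0, "ry": 0, "rz": -80, "tx": 0, "ty": -1.5, "tz": 0, "jaw": 0}, {"rx": 0, "ry": 0, "rz": -90, "tx": 0, "ty": -1.5, "tz": 0, "jaw": 0}, {"rx": 0, "ry": 0, "rz": -90, "tx": 0, "ty": -1.5, "tz": 0, "jaw": 0}], "force": 30}}

```text
clock: 32.1
eef_pos: [662.0, -40.0, 432.5]
ee_rot: [-3.137, -0.161, 0.004]
ft_force: [0.5, -0.5, 0.5]
grip_width: 85.7
grip_force: 0.0
```

Run:
```python
from h import *
s=arm.read_state();print(s['clock'],s['q'],s['eef_pos'],s['ee_rot'],s['grip_width'])
c=grab('wrist');save(c,'wrist9');P=pts(c)
d=np.hypot(P[...,0]-663,P[...,1]+40)
m=(d<24)&(P[...,2]>196)&(P[...,2]<208);q=P[m];print(m.sum(),((q.min(0)+q.max(0))/2).round(1),(q.max(0)-q.min(0)).round(1))
```

```text
32.1 [-6.25633100e-02  3.89958027e-01  1.51563650e+00  1.44304979e-05
  1.23856634e+00  1.40555306e+00] [661.95763029 -39.96312483 432.48218459] [-3.13714606 -0.16119524  0.00400517] 85.74782308687266
1004 [663.3 -40.5 200.3] [23.6 24.2  8.6]
```

View pics/wrist9.png

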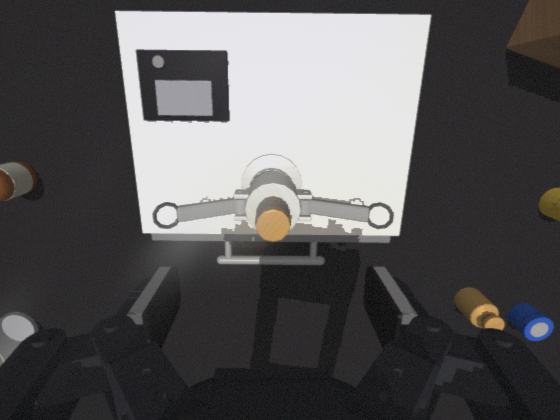

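The coupler vent is at (273,222), centred between the fingers, with both arms raised symmetrically at (165,215) and (380,215). I lower onto the arms.

{"api": "step_arm", "payload": {"increments": [{"rx": 0, "ry": 0, "rz": 0, "tx": 0.5, "ty": 0, "tz": -40, "jaw": 0}, {"rx": 0, "ry": 0, "rz": 0, "tx": 0.5, "ty": 0, "tz": -75, "jaw": 0}, {"rx": 0, "ry": 0, "rz": 0, "tx": 0.5, "ty": 0, "tz": -83, "jaw": 0}, {"rx": 0, "ry": 0, "rz": 0, "tx": 0.5, "ty": 0, "tz": -89, "jaw": 0}, {"rx": 0, "ry": 0, "rz": 0, "tx": 0.5, "ty": 0, "tz": -95, "jaw": 0}, {"rx": 0, "ry": 0, "rz": 0, "tx": 0.5, "ty": 0, "tz": -101, "jaw": 0}, {"rx": 0, "ry": 0, "rz": 0, "tx": 0.5, "ty": 0, "tz": -107, "jaw": 0}, {"rx": 0, "ry": 0, "rz": 0, "tx": 0.5, "ty": 0, "tz": -113, "jaw": 0}, {"rx": 0, "ry": 0, "rz": 0, "tx": 0.5, "ty": 0, "tz": -117, "jaw": 0}], "force": 30}}

```text
clock: 33.28
eef_pos: [663.3, -40.1, 318.2]
ee_rot: [3.137, 0.16, 0.004]
ft_force: [-1.3, -0.5, 7.2]
grip_width: 85.5
grip_force: 4.2
```

Run:
```python
from h import *
s=arm.read_state();print(s['clock'],s['eef_pos'],s['ft_force'],s['grip_width'])
c=grab('scene');im=cv2.resize(c['pixels'][150:330,190:410],None,fx=3,fy=3);cv2.imwrite('pics/s10.png',im[...,::-1])
```

```text
33.275 [663.31487556 -40.05611944 318.24980795] [-1.28959953 -0.47265604  7.15441169] 85.47203930638162
```

View pics/s10.png

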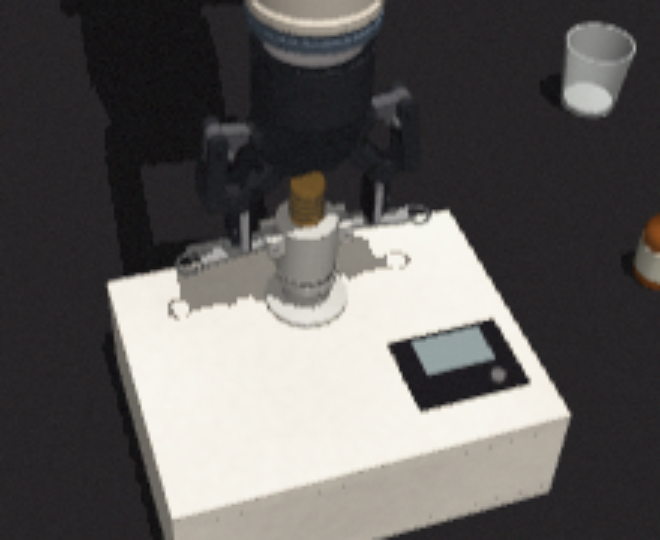

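The fingers rest on both arms, which are now about level at (215,255) and (385,220). The vent is just below the gripper body. I lower further in small steps.

{"api": "step_arm", "payload": {"increments": [{"rx": 0, "ry": 0, "rz": 0, "tx": 0, "ty": 0, "tz": -3, "jaw": 0}, {"rx": 0, "ry": 0, "rz": 0, "tx": 0, "ty": 0, "tz": -6, "jaw": 0}, {"rx": 0, "ry": 0, "rz": 0, "tx": 0, "ty": 0, "tz": -8, "jaw": 0}], "force": 30}}

```text
clock: 33.7
eef_pos: [663.3, -40.0, 310.3]
ee_rot: [3.137, 0.16, 0.004]
ft_force: [-0.3, 0.5, 5.2]
grip_width: 85.7
grip_force: 2.5
```

{"api": "step_arm", "payload": {"increments": [{"rx": 0, "ry": 0, "rz": 0, "tx": 0, "ty": 0, "tz": -2, "jaw": 0}, {"rx": 0, "ry": 0, "rz": 0, "tx": 0, "ty": 0, "tz": -2, "jaw": 0}], "force": 30}}

```text
clock: 33.95
eef_pos: [663.3, -40.1, 308.1]
ee_rot: [3.137, 0.16, 0.004]
ft_force: [1.0, -0.1, 4.2]
grip_width: 85.2
grip_force: 1.7
```

{"api": "step_arm", "payload": {"increments": [{"rx": 0, "ry": 0, "rz": 0, "tx": 0, "ty": 0, "tz": 0, "jaw": 25}, {"rx": 0, "ry": 0, "rz": 0, "tx": 0, "ty": 0, "tz": 0, "jaw": 50}, {"rx": 0, "ry": 0, "rz": 0, "tx": 0, "ty": 0, "tz": 0, "jaw": 70}, {"rx": 0, "ry": 0, "rz": 0, "tx": 0, "ty": 0, "tz": 0, "jaw": 100}, {"rx": 0, "ry": 0, "rz": 0, "tx": 0, "ty": 0, "tz": 0, "jaw": 100}, {"rx": 0, "ry": 0, "rz": 0, "tx": 0, "ty": 0, "tz": 0, "jaw": 100}, {"rx": 0, "ry": 0, "rz": 0, "tx": 0, "ty": 0, "tz": 0, "jaw": 100}], "force": 30}}

```text
clock: 34.83
eef_pos: [662.9, -40.2, 307.7]
ee_rot: [3.137, 0.159, 0.001]
ft_force: [0.0, -0.6, 5.1]
grip_width: 57.9
grip_force: 31.8
```

Run:
```python
from h import *
s=arm.read_state();print(s['clock'],s['eef_pos'],s['ft_force'],s['grip_width'],s['grip_force'])
c=grab('scene');im=cv2.resize(c['pixels'][150:330,190:410],None,fx=3,fy=3);cv2.imwrite('pics/s11.png',im[...,::-1])
```

```text
34.825 [662.85034139 -40.21500452 307.74397447] [ 0.04483161 -0.62363561  5.12656313] 57.908034642005795 31.77880346775055
```

View pics/s11.png

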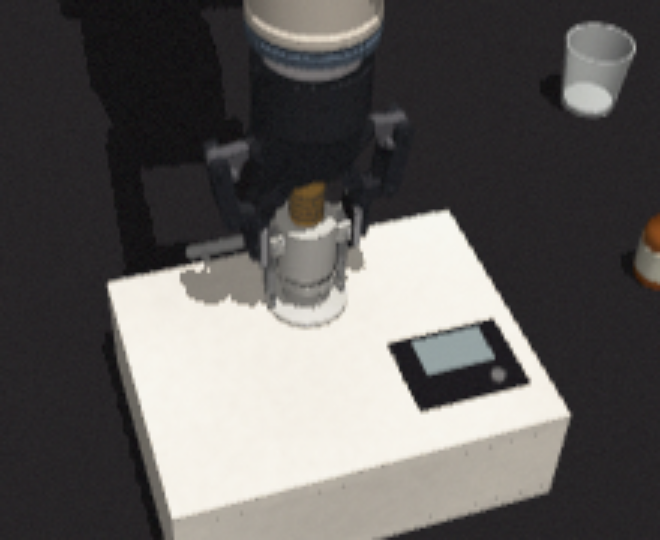

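Both arms hang straight down at (270,280) and (342,265), and the opening stopped at 58 mm with 32 N. I open, lift straight up and check.

{"api": "step_arm", "payload": {"increments": [{"rx": 0, "ry": 0, "rz": 0, "tx": 0, "ty": 0, "tz": 0, "jaw": 100}, {"rx": 0, "ry": 0, "rz": 0, "tx": 0, "ty": 0, "tz": 0, "jaw": 0}, {"rx": 0, "ry": 0, "rz": 0, "tx": 0, "ty": 0, "tz": 0, "jaw": 0}, {"rx": 0, "ry": 0, "rz": 0, "tx": 0, "ty": 0, "tz": 0, "jaw": 0}, {"rx": 0, "ry": 0, "rz": 0, "tx": 0, "ty": 0, "tz": 15, "jaw": 0}, {"rx": 0, "ry": 0, "rz": 0, "tx": 0, "ty": 0, "tz": 50, "jaw": 0}, {"rx": 0, "ry": 0, "rz": 0, "tx": 0, "ty": 0, "tz": 100, "jaw": 0}, {"rx": 0, "ry": 0, "rz": 0, "tx": 0, "ty": 0, "tz": 150, "jaw": 0}, {"rx": 0, "ry": 0, "rz": 0, "tx": 0, "ty": 0, "tz": 150, "jaw": 0}], "force": 30}}

```text
clock: 36.0
eef_pos: [663.6, -40.0, 463.4]
ee_rot: [3.137, 0.159, 0.014]
ft_force: [-0.6, -0.0, -0.1]
grip_width: 85.7
grip_force: 0.0
```

```bash
python3 - <<'E'
from h import *
c=grab('wrist');P=pts(c)
d=np.hypot(P[...,0]-663,P[...,1]+40)
m=(d<24)&(P[...,2]>196)&(P[...,2]<212);q=P[m];print(m.sum(),((q.min(0)+q.max(0))/2).round(1),(q.max(0)-q.min(0)).round(1),np.percentile(q[:,2],95))
s=grab('scene')
im=np.hstack([cv2.resize(c['pixels'],(400,300)),cv2.resize(s['pixels'][165:315,200:400],(400,300),interpolation=cv2.INTER_CUBIC)])
cv2.imwrite('pics/p12.png',im[...,::-1])
E
python3 dr.py
```

```text
767 [662.9 -40.3 200.3] [23.4 23.6  8.6] 203.66078722331105
panel 57 [-118.1 -117.8 -110.7 -101.9]
handle 9 [-149.4 -138.7 -117.8 -117. ]
36.15 [662.3 -40.  456.9] [-1.1 -0.2 -1. ]
```

View pics/p12.png

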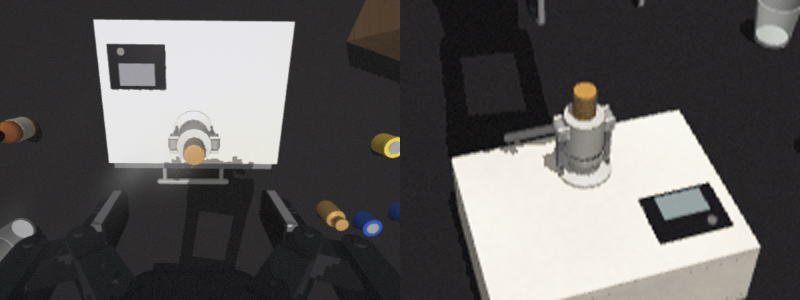

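The coupler is seated with its vent top at 203.7, both arms hang down, the drawer is shut and the gripper is clear.

```bash
python3 -c "
from station import job
print(job.finish_job())"
```

```text
the job is handed in; nothing more can be done
None
```

The job is handed in: four tins are in the shut drawer, and the coupler is pressed home and locked with both cam arms down. My last camera check agreed, but the hand-in gave no verdict.

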